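# Fit the relay and close the sloping terminal box

### The job

Set the loose grey relay down inside the open terminal box on the sloping rest, standing on its base on the box floor in the gap between the two terminal rows, and let go of it. Then put the aluminium cover plate on the box so that both pins come through its holes and it lies flush on the rim all round, and let go. Put both parts down without dropping them, and leave the contactor, the carton and the screwdriver where they are.

Things in the scene. Friction and masses are not known exactly. Their poses are not given: they have to be found in the camera images.
- box: Grey box 126 (x) x 170 (y) x 60 (z) mm, open on top, fixed on a rest sloping 0.5 rad towards the robot, yaw within 0.3 rad. Origin: centre of the underside, 40 mm above the table; z square to its floor, up and towards the robot; x up the slope, away from the robot; y level. Opening 110 (x) x 130 (y) mm; inner floor at z = 6 mm, rim at z = 60 mm.
- box_gap (a point): Point on the box's inner floor midway between the two fixed grey terminal rows, where the relay goes; axes as the box. The rows stand 30 mm high above this floor, at y = 30 to 64 mm and -64 to -30 mm, x = -25 to 25 mm, so the gap is 60 mm wide. The relay may stand anywhere in the gap, also slid down to the lower wall.
- box_pin_a (a point): Foot, on the rim, of one of the two steel pins: at x = 0, y = 73, z = 60 mm of the box. 8 mm thick, 14 mm high along the box's z, the upper 7 mm tapering to 3 mm.
- box_pin_b (a point): Foot, on the rim, of the other pin, the same, at x = 0, y = -73, z = 60 mm of the box.
- cover: Loose aluminium plate 126 (x) x 170 (y) x 5 mm, flat on the table left or right of the box, about 0.3 kg. 12 mm through holes at x = 0, y = +-73 mm. Black bridge handle: bar along y, 12 mm wide, 70 long, 23 to 35 mm above the underside, feet at y = +-30 mm. Origin: centre of the underside; z up. Fits either way round; seated, its origin is at 0, 0, 60 mm of the box, axes parallel.
- relay: Loose grey relay, a block 40 (x) x 28 (y) x 42 (z) mm, about 70 g, standing on its base on the table on the other side of the box from the cover. Black patch on its top, thin black line round its body. Origin: centre of its base; z up through its top.
- contactor: Bystander: loose black contactor, 70 x 45 mm, stepped, 82 mm tall, standing beyond the work. Origin: centre of its base.
- carton: Bystander: small white carton, 60 x 110 x 40 mm tall, beyond the work. Origin: centre of its base.
- screwdriver: Bystander: screwdriver lying on the table between robot and box, below 40 mm high. Origin: centre of its underside.
There are look-alikes about, which are no part of the job. What is meant by the relay is not red, and is the larger of those in its own colour.

How it is judged:
On the way, in this order (a step that is already met when the one before it is completed fails the run):
1. the relay stands released on the box floor in the gap between the terminal rows (x of relay in the frame of box between -0.043 and 0.043 m and y of relay in the frame of box between -0.018 and 0.018 m and z of relay in the frame of box between 0.002 and 0.01 m and angle between the z axis of relay and the z axis of box, either way round below 0.15 rad and contact force between the fingers and relay below 0.1 N and linear speed of relay below 0.03 m/s), for 0.2 s.
2. the cover lies flush on the rim with both pins through its holes, released (x of cover in the frame of box between -0.005 and 0.005 m and y of cover in the frame of box between -0.005 and 0.005 m and z of cover in the frame of box between 0.056 and 0.063 m and angle between the z axis of cover and the z axis of box, either way round below 0.04 rad and angle between the y axis of cover and the y axis of box, either way round below 0.08 rad and contact force between the fingers and cover below 0.1 N), for 0.2 s.
At the end, for the whole second after the job is handed in: Relay on the box floor between the terminal rows (18 mm across, 43 mm along the slope, base within 4 mm, upright to the box within 0.15 rad); cover on the rim over both pins (5 mm in x, y; underside within 3 mm of the rim; parallel within 0.04, turned under 0.08 rad); both released, at rest (all of step 2 and x of relay in the frame of box between -0.043 and 0.043 m and y of relay in the frame of box between -0.018 and 0.018 m and z of relay in the frame of box between 0.002 and 0.01 m and angle between the z axis of relay and the z axis of box, either way round below 0.15 rad and linear speed of each of cover, relay below 0.02 m/s and contact force between the fingers and relay below 0.1 N); the robot touches nothing.
It fails at once if the relay is dropped (falls faster than 0.6 m/s out of the fingers) (linear speed of relay above 0.6 m/s and contact force between the fingers and relay below 0.1 N).
It fails at once if the cover is dropped (falls faster than 0.6 m/s out of the fingers) (linear speed of cover above 0.6 m/s and contact force between the fingers and cover below 0.1 N).
It fails at once if a bystander is moved more than 30 mm (distance of any of contactor, carton, screwdriver from where it was at the start of the episode above 0.03 m).
It also fails if it takes over 59 s, if anything falls off the work surface, if the arm or the gripper's body presses on something with over 40 N, if the wrist force passes 120 N, or if a joint passes its speed limit or range.

### The arm

A 7-joint arm with a two-finger parallel gripper is mounted at the origin on the work surface. World frame = base frame: x ahead of the robot, y to its left, z up, the work surface at z = 0. Lengths are in m, angles in rad, forces in N, time in s.
With the tool pointing down it reaches from about 0.425 to 0.925 m from the base axis. Payload 6.8 kg.
Tool frame: the origin (TCP) lies between the finger pads; the fingertips stand r.tips_ahead ahead of it and the grasp point (between the pads) lies 5 mm behind it (r.tips_ahead is the distance from the TCP to the fingertips, in m); z points along the fingers, y is the line along which they close (so a half turn about z gives the same grasp; the last joint's range is limited). The gripper opens to 85 mm and grips with 20 to 120 N. Pads are 22 mm wide; open, the fingers measure 114 mm over their backs; the gripper's body (76 mm by 85 mm) begins 54 mm behind the grasp point. The pads swing forward as they close: fully open they stand 13 mm farther back than shut.
Start: joints at [1.024, 0.477, 0.022, 1.555, -0.011, 1.109, -0.083], TCP at [0.287, -0.611, 0.245] pointing down, gripper open.
Joint ranges: [-2.96, 2.96], [-0.34, 2.1], [-1.41, 1.46], [0.24, 2.44], [-1.37, 4.51], [0.17, 1.92], [-2.96, 2.96]. Speed limits (rad/s): [2.39, 2.39, 3.14, 3.14, 3.14, 3.14, 3.14].

### API

Orientations are given as a rotation vector (axis times angle).
In Python, from bench import r gives the robot as it stands.
- The arm moves only by the tool move_arm, never from a script. Its argument "rows" is one flat list of numbers, 4 for each row, row after row: the shift along the tool's x, y, z in cm, then the turn about the tool's z in degrees. In form: [tx, ty, tz, twist, tx, ty, tz, twist, ...]. A call has 1 to 10 rows; each row is the pose to reach, as a shift and turn from the pose commanded when the call began, along the tool's axes at that moment; what a row does not reach only later rows make up. A row lasts 1/8 s, in which the tool goes at most 62.5 mm and 10.7 degrees, less where a joint would pass 70% of its speed; a pose out of reach is approached as far as the arm can. A call with a gripper value outside its range is refused whole. "fingers" is the opening, from 0 (shut) to 1 (fully open), set as the call begins (left out, the last holds). The fingers move at their own pace and stop on an object; "newtons" is the grip in N (left out, the last holds). Time passes only in rows, so rows that repeat a pose let the fingers close. It gives the time, the measured TCP pose, the force, the opening and the grip force at its end, in the units of the state.
- r.get_obs(): the state, without advancing time (a new reading comes with each control period).
- r.grab_frame(name): name is "scene" or "top" or "wrist"; returns the picture (400x640x3 uint8, blue, green, red); there is no depth.
- r.camera_params(name): a dict with "fx", "fy", "cx", "cy" (pixels), "world_from_camera" (4x4, takes a point from camera to world coordinates). Camera axes: x right, y down, z forward; pixel columns grow to the right and rows downward; lengths in m; the calibration is good to about 2 mm. A picture is of the moment at which its call begins: read the wrist's pose just before it. camera_params takes no time and is no camera call; for the wrist camera it gives the pose at the moment of the call.
- r.hand_in(): hands the job in; it is judged then, once.
The state is a dict: "clock": time; "joints": joint angles; "qvel": joint speeds; "tau": joint torques, N m; "tcp_pos": TCP position; "orientation": TCP orientation; "contact_force": force on the tool from outside, world axes, zero at the start; "moment": the same for the moment, N m; "grip_width": finger opening in m; "gripper_force": force on a finger pad.
Only numpy, scipy, OpenCV 4.12 (cv2) and the standard library are available. Lean on these libraries where they do the work, as an engineer would, in place of code of your own. Each camera call takes 0.05 s, during which the arm holds its last target. There are 200 camera calls.

## Working session

There is one attempt and no reset: what is moved stays moved. The work goes in short steps, Python scripts to look and compute and a tool call to move; the robot and the scene stay as the last step left them, time stands still between calls to the robot, and variables do not carry over. Pictures are saved under pics/ and viewed, at most 10 in all, crops included, and the job is handed in when it is done.

Besides the shell and the picture viewer there is one more tool, called by a JSON object that holds its "op" and its "data". move_arm: Moves the arm, as the interface text tells. Its arguments: {"type":"object","properties":{"rows":{"type":"array"},"fingers":{"type":"number"},"newtons":{"type":"number"}},"required":["rows"]}

```bash
mkdir -p pics; ls; python3 - <<'E'
from bench import r
import cv2,numpy as np
a=r.grab_frame("top");b=r.grab_frame("scene")
cv2.imwrite("pics/top.png",a);cv2.imwrite("pics/scene.png",b)
for n in("top","scene","wrist"):
    p=r.camera_params(n);print(n,p["fx"],p["fy"],p["cx"],p["cy"]);print(np.round(p["world_from_camera"],4).tolist())
print(r.tips_ahead,{k:np.round(v,3).tolist() for k,v in r.get_obs().items()})
E
```

```text
pics
top 509.3961759970069 509.3961759970069 325.38588452311876 203.51703542393696
[[-0.0112, -0.9892, 0.1461, 0.3709], [-0.9999, 0.0108, -0.0037, 0.0309], [0.0021, -0.1461, -0.9893, 1.3021], [0.0, 0.0, 0.0, 1.0]]
scene 452.6691465864036 452.6691465864036 322.14211299862205 196.54479029369998
[[-0.6455, 0.5611, -0.5182, 1.0923], [0.7637, 0.4839, -0.4274, 0.4696], [0.0109, -0.6716, -0.7408, 0.8894], [0.0, 0.0, 0.0, 1.0]]
wrist 331.1923643043196 331.1923643043196 318.9355437026135 198.49693236354324
[[0.4252, -0.8656, -0.2645, 0.3545], [-0.9051, -0.4074, -0.1217, -0.5796], [-0.0024, 0.2911, -0.9567, 0.3723], [0.0, 0.0, 0.0, 1.0]]
0.014 {'clock': 0.1, 'joints': [1.024, 0.478, 0.022, 1.556, -0.011, 1.109, -0.083], 'qvel': [0.001, -0.002, -0.001, -0.004, 0.003, -0.001, 0.001], 'tau': [0.004, -59.777, 1.613, -28.196, 0.013, 0.005, 0.0], 'tcp_pos': [0.287, -0.611, 0.244], 'orientation': [-3.065, -0.683, 0.001], 'contact_force': [0.281, -0.391, -0.554], 'moment': [0.018, -0.016, 0.02], 'gripper_force': 0.0, 'grip_width': 0.085}
```

View pics/top.png

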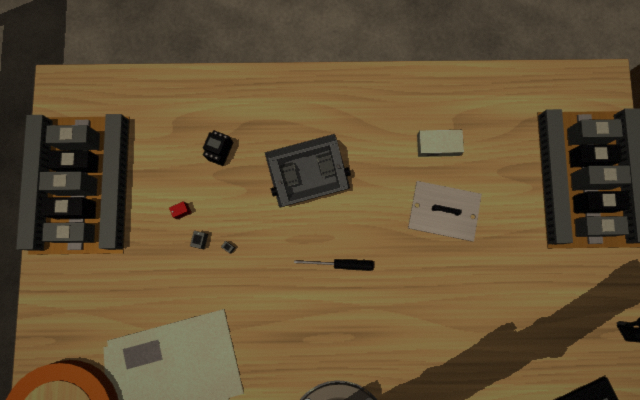

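View pics/scene.png

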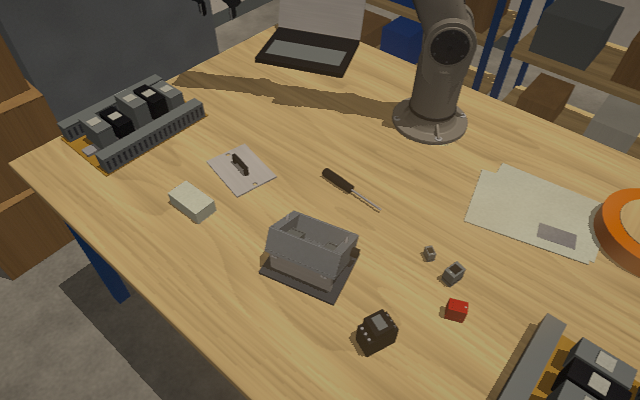

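```bash
cat > h.py <<'E'
from bench import r
import cv2,numpy as np
from scipy.spatial.transform import Rotation as R
def px2w(n,u,v,z,p=None):
    p=p or r.camera_params(n);T=np.array(p["world_from_camera"])
    d=T[:3,:3]@[(u-p["cx"])/p["fx"],(v-p["cy"])/p["fy"],1]
    return T[:3,3]+d*(z-T[2,3])/d[2]
def w2px(n,X,p=None):
    p=p or r.camera_params(n);T=np.array(p["world_from_camera"])
    c=(np.atleast_2d(X)-T[:3,3])@T[:3,:3]
    return np.c_[c[:,0]/c[:,2]*p["fx"]+p["cx"],c[:,1]/c[:,2]*p["fy"]+p["cy"]]
def crop(im,u0,v0,w,h,s): return cv2.convertScaleAbs(cv2.resize(im[v0:v0+h,u0:u0+w],None,fx=s,fy=s,interpolation=cv2.INTER_CUBIC),alpha=1.6)
E
python3 - <<'E'
from h import *
a=cv2.imread("pics/top.png")
b=np.hstack([crop(a,260,130,100,80,4),crop(a,400,175,100,80,4)])
c=np.hstack([crop(a,165,195,80,60,5),crop(a,290,240,80,60,5)])
cv2.imwrite("pics/c1.png",np.vstack([b,c[:,:800][:280]]))
for u,v,z in((199,239,.04),(229,247,.02),(445,210,.005),(310,172,.09),(218,147,.08),(440,143,.04),(335,264,.02)):print(px2w("top",u,v,z).round(3))
E
```

```text
[0.472 0.34  0.04 ]
[0.452 0.269 0.02 ]
[ 0.542 -0.281  0.005]
[0.628 0.063 0.09 ]
[0.695 0.289 0.08 ]
[ 0.71  -0.268  0.04 ]
[0.407 0.004 0.02 ]
```

View pics/c1.png

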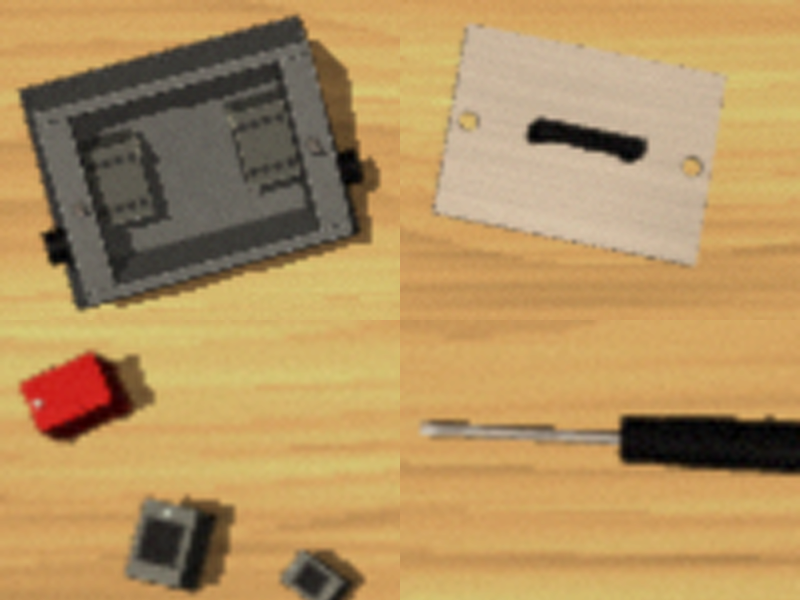

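```bash
cat >> h.py <<'E'
from scipy.optimize import least_squares
def boxT(q):
    T=np.eye(4);T[:3,:3]=(R.from_euler('z',q[2])*R.from_euler('y',-.5)).as_matrix();T[:3,3]=[q[0],q[1],.04];return T
def ap(T,X): return np.atleast_2d(X)@T[:3,:3].T+T[:3,3]
def tocmd(pos,yaw=None,pose=None):
    """yaw = world heading of tool y line (closing line); prints tool-frame cm, twist deg"""
    o=r.get_obs();M=R.from_rotvec(o["orientation"]).as_matrix();p=np.array(o["tcp_pos"])
    s=M.T@(np.array(pos)-p)*100;tw=0
    if yaw is not None:
        cur=np.arctan2(M[1,1],M[0,1]);d=(cur-yaw+np.pi/2)%np.pi-np.pi/2;tw=np.degrees(d)
    print("cmd",s.round(2),round(tw,1),"j",np.round(o["joints"],2),"tcp",p.round(4))
E
python3 - <<'E'
from h import *
c=np.array([(195,231),(208,233),(203,249),(190.4,246)])
X=np.array([px2w("top",*u,.042) for u in c]);print(X.round(4),X.mean(0).round(4),np.linalg.norm(np.diff(X,axis=0),axis=1).round(3))
o=np.array([400,175])
cv=np.array([(467,24),(726,74),(697,265),(435,212)])-[400,0];cv=cv/4+o
X=np.array([px2w("top",*u,.005) for u in cv]);print(X.round(4),X.mean(0).round(4),np.linalg.norm(np.diff(X,axis=0),axis=1).round(3))
h=np.array([(468,121),(692,167)])-[400,0];H=np.array([px2w("top",*u,.0025) for u in h/4+o]);print(H.round(4),H.mean(0),np.linalg.norm(H[1]-H[0]),np.arctan2(*(H[0]-H[1])[[1,0]]))
pic=np.array([(40,117),(305,45),(357,232),(82,308),(82,212),(317,145)])/4+[260,130]
mod=np.array([(63,85,60),(63,-85,60),(-63,-85,60),(-63,85,60),(0,73,67),(0,-73,67)])/1000
f=lambda q:(w2px("top",ap(boxT(q),mod))-pic).ravel()
s=least_squares(f,[.63,.06,0]);print(s.x.round(4),s.fun.round(2))
tocmd([.5,.0,.3])
E
```

```text
[[0.4916 0.3502 0.042 ]
 [0.4863 0.3179 0.042 ]
 [0.4469 0.3293 0.042 ]
 [0.4546 0.3606 0.042 ]] [0.4698 0.3395 0.042 ] [0.033 0.041 0.032]
[[ 0.6188 -0.2114  0.005 ]
 [ 0.5842 -0.3775  0.005 ]
 [ 0.4611 -0.3521  0.005 ]
 [ 0.4968 -0.1864  0.005 ]] [ 0.5402 -0.2819  0.005 ] [0.17  0.126 0.17 ]
[[ 0.5557 -0.2102  0.0025]
 [ 0.5243 -0.353   0.0025]] [ 0.53997278 -0.28160503  0.0025    ] 0.1462950895569833 1.3542436835175822
[0.6496 0.0717 0.2599] [-1.75 -0.35  1.04 -0.97 -0.44  0.73  1.78 -0.03 -0.16 -0.1  -0.41  0.74]
cmd [ 45.26 -46.21  -5.49] 0 j [ 1.02  0.48  0.02  1.56 -0.01  1.11 -0.08] tcp [ 0.2865 -0.6106  0.2444]
```

{"op": "move_arm", "data": {"rows": [45,-46,-5.5,0,45,-46,-5.5,0,45,-46,-5.5,0,45,-46,-5.5,0,45,-46,-5.5,0,45,-46,-5.5,0,45,-46,-5.5,0,45,-46,-5.5,0,45,-46,-5.5,0,45,-46,-5.5,0], "fingers": 1, "newtons": 30}}

```text
clock: 1.35
tcp_pos: [0.492, -0.0213, 0.2987]
orientation: [3.066, 0.683, -0.0]
contact_force: [0.7, -0.9, -0.7]
grip_width: 0.0853
gripper_force: 0.0
```

```bash
python3 - <<'E'
from h import *
p=r.camera_params("wrist");a=r.grab_frame("wrist");cv2.imwrite("pics/w1.png",a)
np.save("w1.npy",np.array(p["world_from_camera"]))
T=boxT([.6496,.0717,.2599])
mod=np.array([(63,85,60),(63,-85,60),(-63,-85,60),(-63,85,60),(0,73,74),(0,-73,74)])/1000
print(w2px("wrist",ap(T,mod)).round(1))
tocmd([.46,.335,.2],1.571-.22)
E
```

```text
[[205.9 -98.2]
 [422.2 -49.1]
 [376.3  96.3]
 [215.4  63.7]
 [220.    2.2]
 [383.9  37. ]]
cmd [ 11.89 -32.68  10.14] 38.3 j [ 0.25  0.15 -0.38  1.89  0.06  1.11 -1.28] tcp [ 0.4944 -0.0115  0.2998]
```

View pics/w1.png

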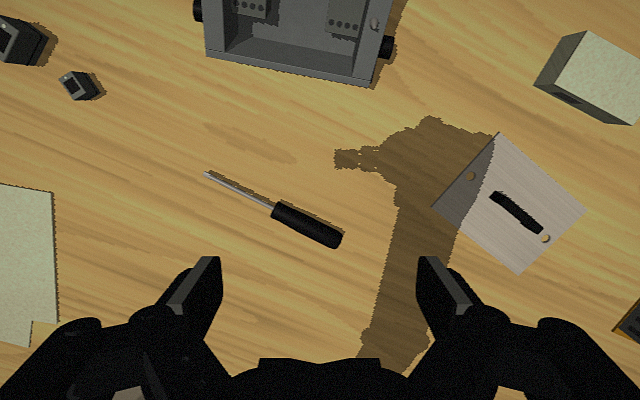

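{"op": "move_arm", "data": {"rows": [11.9,-32.7,10,38,11.9,-32.7,10,38,11.9,-32.7,10,38,11.9,-32.7,10,38,11.9,-32.7,10,38,11.9,-32.7,10,38,11.9,-32.7,10,38,11.9,-32.7,10,38,11.9,-32.7,10,38,11.9,-32.7,10,38]}}

```text
clock: 2.65
tcp_pos: [0.4615, 0.3218, 0.1988]
orientation: [3.121, -0.356, 0.001]
contact_force: [0.1, 0.2, -0.1]
grip_width: 0.0854
gripper_force: 0.0
```

```bash
python3 - <<'E'
from h import *
a=r.grab_frame("wrist");p=r.camera_params("wrist");a=r.grab_frame("wrist");cv2.imwrite("pics/w2.png",cv2.convertScaleAbs(a,alpha=1.3))
np.save("w2.npy",np.array(p["world_from_camera"]))
print(w2px("wrist",[[.47,.34,.042],[.47,.34,0]]).round(1))
tocmd([.47,.34,.2],1.571-.22)
E
```

```text
[[297.2 181. ]
 [299.9 171. ]]
cmd [ 0.44 -1.92 -0.11] -0.4 j [-0.34  0.38 -0.48  1.85  0.21  0.96 -2.71] tcp [0.4614 0.3223 0.1989]
```

View pics/w2.png

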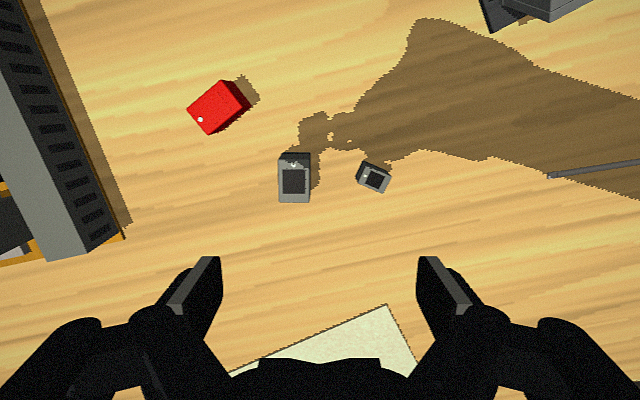

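```bash
python3 - <<'E'
from h import *
a=cv2.imread("pics/w2.png");cv2.imwrite("pics/c2.png",np.hstack([crop(a,265,140,60,75,6)]))
for c in [(278.5,159),(311,159),(310.5,203),(278.5,203)]: print(px2w("wrist",*c,.042).round(4))
E
```

```text
[0.4927 0.3511 0.042 ]
[0.4864 0.3236 0.042 ]
[0.4475 0.3333 0.042 ]
[0.454  0.3614 0.042 ]
```

View pics/c2.png

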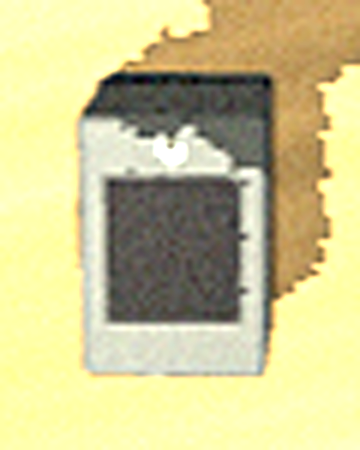

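```bash
python3 - <<'E'
from h import *
tocmd([.470,.342,.1],1.571-.24);tocmd([.470,.342,.024],1.571-.24)
E
```

```text
cmd [ 0.39 -2.12  9.89] 0.8 j [-0.34  0.38 -0.48  1.85  0.21  0.96 -2.71] tcp [0.4614 0.3223 0.1989]
cmd [ 0.39 -2.12 17.49] 0.8 j [-0.34  0.38 -0.48  1.85  0.21  0.96 -2.71] tcp [0.4614 0.3223 0.1989]
```

{"op": "move_arm", "data": {"rows": [0.4,-2.1,4,1,0.4,-2.1,10,1,0.4,-2.1,13,1,0.4,-2.1,15.5,1,0.4,-2.1,17.5,1,0.4,-2.1,17.5,1,0.4,-2.1,17.5,1], "fingers": 0.6, "newtons": 30}}

```text
clock: 3.62
tcp_pos: [0.4699, 0.3435, 0.0244]
orientation: [-3.118, 0.379, -0.002]
contact_force: [-0.5, -0.3, -0.5]
grip_width: 0.0514
gripper_force: 0.0
```

{"op": "move_arm", "data": {"rows": [0,0,0,0,0,0,0,0,0,0,0,0,0,0,0,0,0,0,0,0,0,0,0,0], "fingers": 0, "newtons": 25}}

```text
clock: 4.38
tcp_pos: [0.47, 0.3436, 0.0247]
orientation: [-3.118, 0.379, -0.002]
contact_force: [-1.1, -1.1, 7.1]
grip_width: 0.0279
gripper_force: 25.7
```

```bash
python3 - <<'E'
from h import *
T=boxT([.6496,.0717,.2599])
yaw=1.5708+.26
# approach point: grip above box, relay base centre target box(-30,0,..)
for q in [(-10,0,120),(-25,0,60)]: print(q,ap(T,np.array(q)/1000).round(4))
P=ap(T,np.array((-20,0,50))/1000)[0]; P[2]=.27; print(P)
tocmd(P,yaw)
E
```

```text
(-10, 0, 120) [[0.5855 0.0547 0.1405]]
(-25, 0, 60) [[0.6006 0.0587 0.0807]]
[0.60947159 0.06102928 0.27      ]
cmd [ 20.35  24.05 -24.54] -28.8 j [-0.45  0.65 -0.37  1.91  0.37  0.65 -2.87] tcp [0.47   0.3436 0.0247]
```

```bash
python3 - <<'E'
from h import *
tocmd([.52,.04,.32],1.5708+.26)
E
```

```text
cmd [ 12.17  28.23 -29.56] -28.8 j [-0.45  0.65 -0.37  1.91  0.37  0.65 -2.87] tcp [0.47   0.3436 0.0247]
```

{"op": "move_arm", "data": {"rows": [0,0,-6,0,0,0,-12,-5,3,5,-18,-15,6,11,-24,-29,9,17,-29,-29,12,23,-29.5,-29,12,28,-29.5,-29,12,28,-29.5,-29,12,28,-29.5,-29,12,28,-29.5,-29]}}

```text
clock: 5.62
tcp_pos: [0.5184, 0.043, 0.3185]
orientation: [-3.114, -0.414, 0.0]
contact_force: [1.2, -0.3, -0.5]
grip_width: 0.0276
gripper_force: 25.2
```

```bash
python3 - <<'E'
from h import *
for _ in range(3): a=r.grab_frame("wrist")
p=r.camera_params("wrist");a=r.grab_frame("wrist");cv2.imwrite("pics/w3.png",cv2.convertScaleAbs(a,alpha=1.6))
np.save("w3.npy",np.array(p["world_from_camera"]))
T=boxT([.6496,.0717,.2599])
mod=np.array([(63,85,60),(63,-85,60),(-63,-85,60),(-63,85,60),(0,73,74),(0,-73,74)])/1000
print(w2px("wrist",ap(T,mod)).round(1)); o=r.get_obs();print(o["tcp_pos"],o["grip_width"])
E
```

```text
[[229.2  -7.5]
 [427.3  -5.9]
 [400.6 121.3]
 [250.1 120.1]
 [251.1  71.4]
 [402.4  72.6]]
[0.51841286 0.04399322 0.31823499] 0.027873695631365335
```

View pics/w3.png

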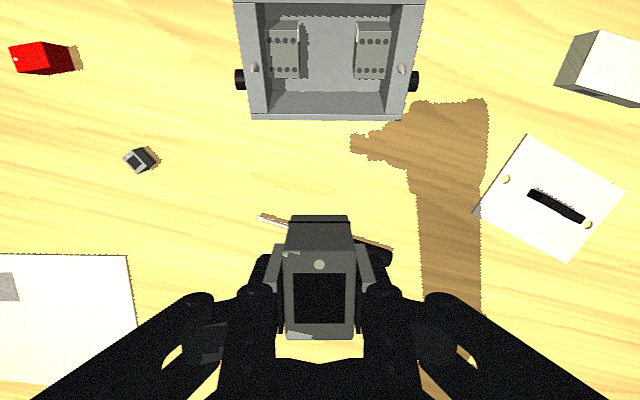

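```bash
cat > fit.py <<'E'
from h import *
def seg(a,b,n=60): return np.linspace(a,b,n)
def rect(x,y,z): c=[(x,y,z),(x,-y,z),(-x,-y,z),(-x,y,z),(x,y,z)]; return [seg(np.array(c[i]),np.array(c[i+1])) for i in range(4)]
SEG=[s/1000 for s in rect(63,85,60)+rect(55,65,60)]
def score(q,ims):
    t=0
    for g,p in ims:
        for s in SEG:
            u=w2px(None,ap(boxT(q),s),p);d=u[-1]-u[0];n=np.array([-d[1],d[0]])/np.linalg.norm(d)
            ok=(u[:,0]>3)&(u[:,0]<636)&(u[:,1]>3)&(u[:,1]<396);u=u[ok]
            if len(u)<5: continue
            f=lambda v:cv2.remap(g,v[:,0].astype(np.float32)[None],v[:,1].astype(np.float32)[None],cv2.INTER_LINEAR)[0]
            t-=abs((f(u+n)-f(u-n)).mean())*len(u)/60
    return t
def fit(ims,q0):
    from scipy.optimize import differential_evolution as DE
    b=[(q0[0]-.008,q0[0]+.008),(q0[1]-.008,q0[1]+.008),(q0[2]-.04,q0[2]+.04)]
    return DE(score,b,args=(ims,),seed=0,maxiter=40,popsize=10)
def prep(a): return cv2.GaussianBlur(cv2.cvtColor(a,cv2.COLOR_BGR2GRAY).astype(np.float32),(0,0),.8)
E
python3 - <<'E'
from fit import *
wp=dict(r.camera_params("wrist"));wp["world_from_camera"]=np.load("w3.npy")
W=(prep(cv2.imread("pics/w3.png")/np.float32(1.6)),wp);T=(prep(cv2.imread("pics/top.png")),r.camera_params("top"));S=(prep(cv2.imread("pics/scene.png")),r.camera_params("scene"))
q0=[.6496,.0717,.2599]
for n,i in(("w",[W]),("t",[T]),("s",[S]),("all",[W,T,S])):
    f=fit(i,q0);print(n,f.x.round(4),round(f.fun,1),round(score(q0,i),1))
E
```

```text
w [0.6502 0.0716 0.2669] -198.4 -170.9
t [0.6452 0.0714 0.2548] -141.5 -122.1
s [0.6512 0.0715 0.2593] -153.0 -148.2
all [0.6502 0.0717 0.2668] -468.8 -441.2
```

```bash
cat >> h.py <<'E'
Q=[.6502,.0717,.263]
def bx(x,y,z): return ap(boxT(Q),np.array([x,y,z])/1000)[0]
E
python3 - <<'E'
from h import *
C=bx(-22.9,0,37.2);print(C,R.from_rotvec(r.get_obs()["orientation"]).as_matrix().round(3).tolist())
tocmd(C+[0,0,.1],1.5708+.263);tocmd(C+[0,0,.01],1.5708+.263)
E
```

```text
[0.61357302 0.06183868 0.06166723] [[0.965, 0.264, -0.001], [0.264, -0.965, 0.0], [-0.0, -0.0, -1.0]]
cmd [ 9.66  0.8  15.65] 0.2 j [ 0.25  0.2  -0.52  1.8   0.1   1.17 -1.61] tcp [0.5184 0.044  0.3182]
cmd [ 9.66  0.8  24.65] 0.2 j [ 0.25  0.2  -0.52  1.8   0.1   1.17 -1.61] tcp [0.5184 0.044  0.3182]
```

{"op": "move_arm", "data": {"rows": [4.8,0.4,4,0,9.7,0.8,8,0,9.7,0.8,12,0,9.7,0.8,15.6,0,9.7,0.8,15.6,0,9.7,0.8,15.6,0]}}

```text
clock: 6.58
tcp_pos: [0.6152, 0.061, 0.1639]
orientation: [-3.114, -0.415, -0.003]
contact_force: [-0.1, 0.2, 0.3]
grip_width: 0.0275
gripper_force: 25.1
```

```bash
python3 - <<'E'
from h import *
C=bx(-22.9,0,37.2)
tocmd(C+[0,0,.01],1.5708+.263)
E
```

```text
cmd [-0.15 -0.12  9.22] 0.1 j [ 0.15  0.51 -0.47  1.75  0.28  0.95 -1.74] tcp [0.6152 0.061  0.1639]
```

{"op": "move_arm", "data": {"rows": [-0.1,-0.1,3,0,-0.1,-0.1,5.5,0,-0.1,-0.1,7.5,0,-0.1,-0.1,8.7,0,-0.1,-0.1,9.2,0,-0.1,-0.1,9.2,0,-0.1,-0.1,9.2,0], "newtons": 20}}

```text
clock: 7.45
tcp_pos: [0.6138, 0.0609, 0.0713]
orientation: [-3.114, -0.414, -0.002]
contact_force: [0.3, 1.0, -0.9]
grip_width: 0.0273
gripper_force: 25.2
```

{"op": "move_arm", "data": {"rows": [0,0,0.3,0,0,0,0.6,0,0,0,0.8,0,0,0,1.0,0,0,0,1.0,0]}}

```text
clock: 8.07
tcp_pos: [0.6133, 0.0608, 0.0614]
orientation: [3.114, 0.414, 0.0]
contact_force: [-3.4, -0.3, 7.2]
grip_width: 0.0276
gripper_force: 26.4
```

{"op": "move_arm", "data": {"rows": [-0.2,0,0.25,0,-0.35,0,0.5,0,-0.35,0,0.5,0]}}

```text
clock: 8.45
tcp_pos: [0.6118, 0.0605, 0.0587]
orientation: [3.114, 0.414, 0.007]
contact_force: [-5.6, -1.3, 19.7]
grip_width: 0.0275
gripper_force: 29.1
```

{"op": "move_arm", "data": {"rows": [-0.2,0,0.15,0,-0.35,0,0.3,0,-0.5,0,0.3,0]}}

```text
clock: 8.82
tcp_pos: [0.609, 0.0597, 0.0555]
orientation: [-3.113, -0.414, -0.014]
contact_force: [4.2, 0.5, 9.4]
grip_width: 0.0276
gripper_force: 28.8
```

```bash
python3 - <<'E'
from h import *
a=r.grab_frame("wrist");b=r.grab_frame("scene")
cv2.imwrite("pics/v8.png",np.vstack([cv2.convertScaleAbs(a[130:400,170:470],alpha=1.5),crop(b,250,190,150,110,2)]))
o=r.get_obs();print(o["tcp_pos"],o["contact_force"],o["gripper_force"])
E
```

```text
[0.6090209  0.05967221 0.05545608] [ 2.13172097  0.50492835 12.14507657] 28.82706731557846
```

View pics/v8.png

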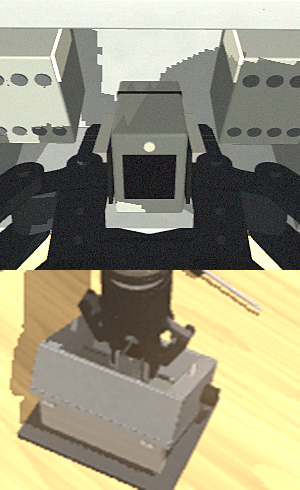

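{"op": "move_arm", "data": {"rows": [-0.15,0,0.2,0,-0.3,0,0.35,0,-0.3,0,0.45,0,-0.3,0,0.45,0]}}

```text
clock: 9.43
tcp_pos: [0.6087, 0.0596, 0.0544]
orientation: [-3.114, -0.414, -0.022]
contact_force: [-2.7, -0.4, 32.9]
grip_width: 0.0277
gripper_force: 32.3
```

```bash
python3 - <<'E'
from h import *
o=r.get_obs();T=boxT(Q);print(((np.array(o["tcp_pos"])-T[:3,3])@T[:3,:3]*1000).round(1),o["contact_force"],o["moment"])
p=r.camera_params("wrist");a=r.grab_frame("wrist");cv2.imwrite("pics/w9.png",cv2.convertScaleAbs(a[130:400,170:470],alpha=1.5))
for x in(-30,-35):
  for th in(0,.25,.5):
    # relay top patch/top face corners in the picture for tilt th relative to box (vertical=.5), y=+-14
    Rt=R.from_euler('y',th).as_matrix()
    c=np.array([[20,14,42],[20,-14,42],[-20,-14,42],[-20,14,42]])@Rt.T
    low=min((np.array([[20,0,0],[-20,0,0]])@Rt.T)[:,2]);c=c+[x,0,6-low]
    print(x,th,(w2px("wrist",ap(T,c/1000))-[170,130]).round(0).tolist())
E
```

```text
[-31.   -0.9  33.4] [-2.68441182 -0.44252667 32.9087562 ] [-0.09070869 -0.07716973 -0.02274742]
-30 0 [[107.0, 151.0], [185.0, 151.0], [178.0, 199.0], [115.0, 199.0]]
-30 0.25 [[104.0, 132.0], [186.0, 132.0], [181.0, 208.0], [111.0, 208.0]]
-30 0.5 [[103.0, 109.0], [187.0, 109.0], [184.0, 210.0], [107.0, 210.0]]
-35 0 [[108.0, 158.0], [183.0, 158.0], [177.0, 204.0], [115.0, 204.0]]
-35 0.25 [[106.0, 141.0], [185.0, 141.0], [180.0, 213.0], [112.0, 213.0]]
-35 0.5 [[105.0, 118.0], [186.0, 118.0], [183.0, 216.0], [108.0, 216.0]]
```

View pics/w9.png

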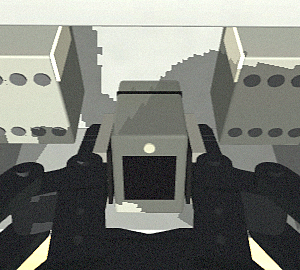

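{"op": "move_arm", "data": {"rows": [0.1,0,-0.2,0,0.15,0,-0.3,0,0.15,0,-0.3,0]}}

```text
clock: 9.85
tcp_pos: [0.6087, 0.0596, 0.0547]
orientation: [-3.113, -0.414, -0.017]
contact_force: [4.0, 0.6, 13.7]
grip_width: 0.0272
gripper_force: 29.5
```

{"op": "move_arm", "data": {"rows": [0,0,0,0,0,0,0,0,0,0,0,0,0,0,0,0], "fingers": 0.38}}

```text
clock: 10.35
tcp_pos: [0.6031, 0.0579, 0.0505]
orientation: [3.114, 0.413, -0.002]
contact_force: [1.0, 1.5, 0.5]
grip_width: 0.0325
gripper_force: 0.0
```

```bash
cat > rv.py <<'E'
from h import *
import sys
o=r.get_obs();T=boxT(Q);print(((np.array(o["tcp_pos"])-T[:3,3])@T[:3,:3]*1000).round(1),o["contact_force"],o["gripper_force"],o["grip_width"])
a=r.grab_frame("wrist");cv2.imwrite("pics/%s.png"%sys.argv[1],cv2.convertScaleAbs(a[130:400,170:470],alpha=1.5))
for x in(-30,-35):
  for th in(0,.25,.5):
    Rt=R.from_euler('y',th).as_matrix()
    c=np.array([[20,14,42],[20,-14,42],[-20,-14,42],[-20,14,42]])@Rt.T
    low=min((np.array([[20,0,0],[-20,0,0]])@Rt.T)[:,2]);c=c+[x,0,6-low]
    print(x,th,(w2px("wrist",ap(T,c/1000))-[170,130]).round(0).tolist())
E
python3 rv.py w10
```

```text
[-38.   -1.1  32.8] [1.03142444 1.45489873 0.53265272] 0.0 0.03248474017514542
-30 0 [[104.0, 143.0], [185.0, 143.0], [178.0, 194.0], [113.0, 193.0]]
-30 0.25 [[101.0, 124.0], [188.0, 124.0], [181.0, 203.0], [109.0, 203.0]]
-30 0.5 [[100.0, 99.0], [189.0, 99.0], [185.0, 205.0], [105.0, 205.0]]
-35 0 [[105.0, 151.0], [184.0, 151.0], [177.0, 198.0], [114.0, 198.0]]
-35 0.25 [[103.0, 132.0], [186.0, 132.0], [180.0, 208.0], [110.0, 208.0]]
-35 0.5 [[102.0, 109.0], [187.0, 109.0], [183.0, 211.0], [106.0, 210.0]]
```

{"op": "move_arm", "data": {"rows": [0,0,-1,0,0,0,-3,0,0,0,-6,0,0,0,-11,0,0,0,-17,0,0,0,-22,0,-3,0,-25,0,-6,0,-25,0,-6,0,-25,0,-6,0,-25,0]}}

```text
clock: 11.65
tcp_pos: [0.546, 0.0427, 0.302]
orientation: [3.114, 0.414, 0.002]
contact_force: [0.7, -0.0, 0.4]
grip_width: 0.0324
gripper_force: 0.0
```

```bash
cat > relfit.py <<'E'
from fit import *
from scipy.optimize import differential_evolution as DE
for _ in range(2): r.grab_frame("wrist")
p=r.camera_params("wrist");a=r.grab_frame("wrist");cv2.imwrite("pics/rel.png",a);g=prep(a);W=(g,p)
f=fit([W],Q);print("box",f.x.round(4),f.fun)
T=boxT(f.x)
def rel(v):
    x,y,th,ph=v;Rt=(R.from_euler('z',ph)*R.from_euler('y',th)).as_matrix()
    low=min((np.array([[20,0,0],[-20,0,0]])@Rt.T)[:,2]);return Rt,np.array([x,y,6-low])
def pts(v,c): Rt,t=rel(v);return w2px(None,ap(T,(np.array(c,float)@Rt.T+t)/1000),p)
def sc(v):
    t=0
    for s in[((20,14,42),(20,-14,42)),((20,-14,42),(-20,-14,42)),((-20,-14,42),(-20,14,42)),((-20,14,42),(20,14,42)),((20,14,42),(20,14,0)),((20,-14,42),(20,-14,0))]:
        u=pts(v,np.linspace(*map(np.array,s),40));d=u[-1]-u[0];n=np.array([-d[1],d[0]])/np.linalg.norm(d)
        h=lambda w:cv2.remap(g,w[:,0].astype(np.float32)[None],w[:,1].astype(np.float32)[None],cv2.INTER_LINEAR)[0]
        t-=abs((h(u+n)-h(u-n)).mean())
    return t
f=DE(sc,[(-43,20),(-18,18),(-.2,.7),(-.3,.3)],seed=1,maxiter=80);print("relay x,y,tilt,yaw",f.x.round(3),f.fun)
for th in(0,.25,.5):print(th,round(sc([-34,-1,th,0]),1),pts([-34,-1,th,0],[(20,14,42),(20,-14,42),(-20,-14,42),(-20,14,42)]).round(0).tolist())
print(r.get_obs()["tcp_pos"])
E
python3 relfit.py
```

```text
box [0.6505 0.0714 0.2565] -246.58755
relay x,y,tilt,yaw [-42.076   1.173   0.444  -0.061] -143.4648895263672
0 -95.9 [[306.0, 100.0], [333.0, 100.0], [332.0, 133.0], [306.0, 133.0]]
0.25 -130.6 [[305.0, 90.0], [333.0, 90.0], [332.0, 129.0], [306.0, 128.0]]
0.5 -44.2 [[305.0, 81.0], [333.0, 81.0], [333.0, 122.0], [305.0, 122.0]]
[0.54611672 0.04284415 0.30099821]
```

```bash
python3 -c "
from h import *
a=cv2.imread('pics/rel.png');cv2.imwrite('pics/rel2.png',crop(a,235,30,170,145,4))"
```

```text
(no output)
```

View pics/rel2.png

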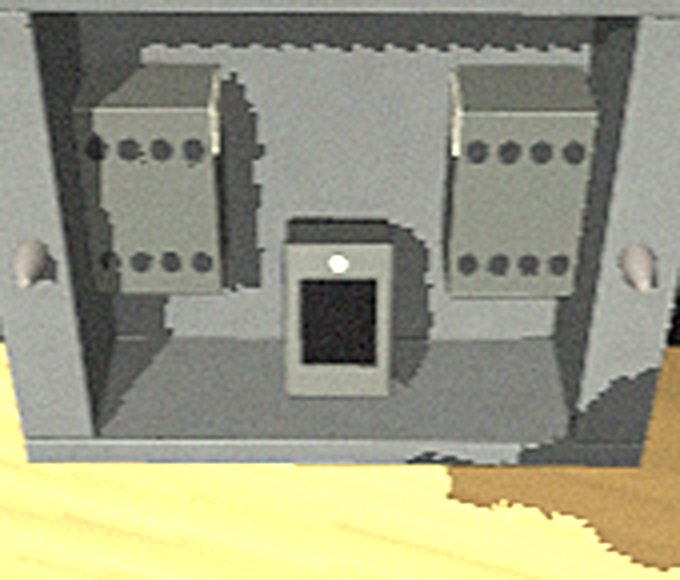

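```bash
python3 - <<'E'
from h import *
p=r.camera_params("wrist");q=[.6505,.0714,.2605];T=boxT(q)
print("cam in box",((p["world_from_camera"][:3,3]-T[:3,3])@T[:3,:3]*1000).round(0))
def pr(X):return w2px(None,ap(T,np.array(X,float)/1000),p)
# check rows & pins vs picture
print("row",((pr([(25,64,36),(25,30,36),(-25,30,36),(-25,64,36),(25,30,6)])-[235,30])*4).round(0).tolist())
print("lower wall inner foot",((pr([(-55,60,6),(-55,-60,6),(-55,65,60),(-63,85,60),(0,73,74),(0,-73,74)])-[235,30])*4).round(0).tolist())
ob=np.array([(286,243),(393,243),(388,397),(288,395),(288,220),(386,220)])/4+[235,30]
C=np.array([(20,14,42),(20,-14,42),(-20,-14,42),(-20,14,42),(20,14,0),(20,-14,0)],float)
f=lambda v:(pr(C@R.from_euler('y',v[3]).as_matrix().T+v[:3])-ob).ravel()
s=least_squares(f,[-33,0,8,.1]);print(s.x.round(2),s.fun.round(1))
for th in(0,.1,.2,.3):
    g=lambda v:f([v[0],v[1],6+20*np.sin(th),th]);s=least_squares(g,[-33,0]);print(th,s.x.round(1),s.cost.round(2))
E
```

```text
cam in box [157.  -1. 357.]
row [[69.0, 104.0], [210.0, 105.0], [222.0, 293.0], [95.0, 292.0], [218.0, 57.0]]
lower wall inner foot [[134.0, 332.0], [534.0, 334.0], [94.0, 438.0], [25.0, 461.0], [22.0, 279.0], [645.0, 281.0]]
[-42.72  -1.15   3.45   0.33] [-0.4  0.  -0.2  0.2  0.2 -0.3 -0.4  0.1  0.5 -0.   0.3  0.1]
0 [-30.8  -1.1] 90.14
0.1 [-32.8  -1.1] 47.68
0.2 [-34.9  -1.1] 17.92
0.3 [-37.1  -1.1] 2.94
```

```bash
python3 - <<'E'
from h import *
G=bx(-29,-1.1,36);print(G);tocmd([G[0],G[1],.15],1.5708+.2605);tocmd(G,1.5708+.2605)
E
```

```text
[0.60924535 0.05953434 0.05768963]
cmd [ 6.53  0.05 15.1 ] 0.2 j [ 0.25  0.26 -0.53  1.77  0.14  1.15 -1.63] tcp [0.5461 0.0428 0.301 ]
cmd [ 6.53  0.05 24.33] 0.2 j [ 0.25  0.26 -0.53  1.77  0.14  1.15 -1.63] tcp [0.5461 0.0428 0.301 ]
```

{"op": "move_arm", "data": {"rows": [3,0,3,0,6.5,0,6,0,6.5,0,11,0,6.5,0,15,0,6.5,0,18,0,6.5,0,20,0,6.5,0,20,0,6.5,0,20,0], "fingers": 0.4}}

```text
clock: 12.8
tcp_pos: [0.6094, 0.0599, 0.1022]
orientation: [-3.114, -0.414, -0.003]
contact_force: [-0.3, 0.4, 0.1]
grip_width: 0.0342
gripper_force: 0.0
```

```bash
python3 - <<'E'
from h import *
G=bx(-29,-1.1,36);tocmd(G,1.5708+.2605);print(r.get_obs()["grip_width"])
E
```

```text
cmd [-0.03  0.03  4.45] 0.2 j [ 0.14  0.58 -0.45  1.8   0.33  0.83 -1.78] tcp [0.6094 0.0599 0.1022]
0.03418609884885912
```

{"op": "move_arm", "data": {"rows": [0,0,1.5,0,0,0,3,0,0,0,4,0,0,0,4.4,0,0,0,4.4,0,0,0,4.4,0]}}

```text
clock: 13.55
tcp_pos: [0.6085, 0.0605, 0.0576]
orientation: [-3.113, -0.415, -0.001]
contact_force: [-3.2, 1.4, 7.8]
grip_width: 0.0341
gripper_force: 12.1
```

{"op": "move_arm", "data": {"rows": [0,0,0,0,0,0,0,0,0,0,0,0,0,0,0,0], "fingers": 0, "newtons": 25}}

```text
clock: 14.05
tcp_pos: [0.6086, 0.0602, 0.0572]
orientation: [-3.114, -0.415, -0.001]
contact_force: [-0.8, 1.0, 5.1]
grip_width: 0.0279
gripper_force: 30.2
```

{"op": "move_arm", "data": {"rows": [0,0,-0.6,0,0,0,-1.2,0,0.5,-0.1,-1.6,0,1.05,-0.1,-1.6,0,1.05,-0.1,-1.2,0,1.05,-0.1,-0.8,0,1.05,-0.1,-0.8,0]}}

```text
clock: 14.92
tcp_pos: [0.6176, 0.063, 0.0642]
orientation: [3.114, 0.414, -0.002]
contact_force: [-0.4, 0.2, -0.3]
grip_width: 0.0274
gripper_force: 29.4
```

```bash
python3 - <<'E'
from h import *
o=r.get_obs();T=boxT(Q);print(((np.array(o["tcp_pos"])-T[:3,3])@T[:3,:3]*1000).round(1),o["contact_force"],o["gripper_force"],o["grip_width"])
p=r.camera_params("wrist");a=r.grab_frame("wrist");cv2.imwrite("pics/w11.png",a)
g=cv2.cvtColor(a,cv2.COLOR_BGR2GRAY)
# profile down the relay centreline
u=int(w2px("wrist",[o["tcp_pos"]])[0,0]);print(u,w2px("wrist",[o["tcp_pos"]]));print([(v,int(g[v,u-4:u+5].mean())) for v in range(180,360,4)])
E
```

```text
[-18.    0.1  37.4] [-0.44941886  0.2231332  -0.26638953] 29.410315454006195 0.027441663869017374
318 [[318.12515834 277.43002152]]
[(180, 159), (184, 157), (188, 155), (192, 155), (196, 156), (200, 154), (204, 156), (208, 74), (212, 82), (216, 79), (220, 11), (224, 80), (228, 76), (232, 73), (236, 70), (240, 72), (244, 73), (248, 73), (252, 74), (256, 73), (260, 71), (264, 87), (268, 86), (272, 118), (276, 153), (280, 141), (284, 7), (288, 16), (292, 19), (296, 20), (300, 14), (304, 17), (308, 18), (312, 19), (316, 18), (320, 17), (324, 14), (328, 85), (332, 82), (336, 136), (340, 120), (344, 119), (348, 120), (352, 120), (356, 120)]
```

```bash
cat > tilt.py <<'E'
from h import *
def tilt(rows):
    p=r.camera_params("wrist");T=boxT(Q);C=np.array([(20,0,0),(20,0,42),(-20,0,42)],float)
    f=lambda v:w2px(None,ap(T,(C@R.from_euler('y',v[2]).as_matrix().T+[v[0],0,v[1]])/1000),p)[:,1]-rows
    s=least_squares(f,[-30,10,.2]);x,z,th=s.x;print("base x,z,tilt",s.x.round(2),s.fun.round(1),"corner +x",(x+20*np.cos(th)).round(1),(z-20*np.sin(th)).round(1),"corner -x",(x-20*np.cos(th)).round(1),(z+20*np.sin(th)).round(1))
E
python3 -c "
from tilt import *
tilt([207,263,334])"
```

```text
base x,z,tilt [-29.13   8.68   0.29] [0. 0. 0.] corner +x -10.0 3.0 corner -x -48.3 14.4
```

{"op": "move_arm", "data": {"rows": [-0.15,0,0.2,0,-0.3,0,0.4,0,-0.45,0,0.6,0,-0.45,0,0.6,0]}}

```text
clock: 15.48
tcp_pos: [0.6154, 0.0624, 0.0609]
orientation: [3.114, 0.414, 0.006]
contact_force: [-1.4, -1.0, 9.9]
grip_width: 0.0273
gripper_force: 31.0
```

```bash
cat > prof.py <<'E'
from h import *
o=r.get_obs();T=boxT(Q);print(((np.array(o["tcp_pos"])-T[:3,3])@T[:3,:3]*1000).round(1),o["contact_force"].round(1),o["gripper_force"],o["grip_width"])
a=r.grab_frame("wrist");g=cv2.cvtColor(a,cv2.COLOR_BGR2GRAY)
c=[int(g[v,314:323].mean()) for v in range(180,360)];print([(180+i,c[i-2],c[i+2]) for i in range(2,178) if abs(c[i+2]-c[i-2])>22])
E
python3 prof.py
```

```text
[-21.6   0.1  35.6] [-1.4 -1.   9.9] 30.956865549087524 0.02733901483189257
[(185, 155, 100), (189, 100, 155), (206, 156, 99), (207, 157, 77), (208, 158, 82), (209, 163, 82), (217, 82, 30), (218, 83, 10), (219, 84, 15), (221, 30, 82), (222, 10, 78), (223, 15, 79), (270, 85, 117), (271, 87, 135), (272, 86, 149), (273, 86, 152), (274, 117, 154), (279, 155, 95), (280, 154, 85), (281, 151, 98), (282, 146, 4), (283, 95, 17), (284, 85, 18), (285, 98, 19), (324, 21, 93), (325, 15, 87), (326, 15, 84), (327, 30, 83), (331, 83, 107), (335, 107, 144), (339, 144, 120)]
```

{"op": "move_arm", "data": {"rows": [-0.15,0,0.2,0,-0.3,0,0.4,0,-0.45,0,0.5,0,-0.45,0,0.5,0,-0.45,0,0.5,0], "newtons": 20}}

```text
clock: 16.15
tcp_pos: [0.6129, 0.0617, 0.0571]
orientation: [-3.114, -0.414, -0.012]
contact_force: [-0.2, -0.6, 12.8]
grip_width: 0.0274
gripper_force: 32.9
```

```bash
python3 prof.py
```

```text
[-25.7   0.   33.5] [-0.2 -0.6 12.8] 32.94968783855438 0.027434460418424893
[(204, 156, 73), (205, 158, 93), (206, 159, 95), (207, 167, 94), (217, 88, 34), (218, 81, 14), (219, 79, 12), (220, 107, 60), (221, 34, 94), (222, 14, 90), (223, 12, 84), (224, 60, 85), (277, 88, 114), (278, 83, 130), (279, 83, 143), (280, 80, 150), (281, 114, 151), (286, 151, 84), (287, 151, 93), (288, 148, 27), (289, 135, 15), (290, 84, 16), (291, 93, 20), (325, 18, 95), (326, 20, 86), (327, 19, 82), (328, 10, 83), (331, 82, 114), (332, 83, 110), (334, 79, 118), (337, 97, 121)]
```

```bash
python3 -c "
from tilt import *
tilt([205.5,270,334]);tilt([205.5,271,332])"
```

```text
base x,z,tilt [-34.21   4.84   0.19] [-0.  0. -0.] corner +x -14.6 1.0 corner -x -53.8 8.7
base x,z,tilt [-35.48   3.25   0.17] [0. 0. 0.] corner +x -15.8 -0.2 corner -x -55.2 6.7
```

{"op": "move_arm", "data": {"rows": [-0.2,0,0.1,0,-0.4,0,0.25,0,-0.6,0,0.35,0,-0.6,0,0.35,0]}}

```text
clock: 16.7
tcp_pos: [0.6069, 0.0602, 0.0532]
orientation: [-3.114, -0.414, -0.011]
contact_force: [0.8, 0.7, 12.0]
grip_width: 0.0273
gripper_force: 32.9
```

```bash
python3 prof.py
```

```text
[-32.9   0.2  33.1] [ 0.8  0.7 12. ] 32.89204716682434 0.027342297480707684
[(203, 160, 84), (204, 161, 99), (205, 162, 99), (206, 172, 97), (217, 101, 6), (218, 96, 17), (219, 95, 11), (220, 112, 84), (221, 6, 95), (222, 17, 88), (223, 11, 88), (279, 87, 130), (280, 87, 139), (281, 85, 151), (282, 89, 155), (283, 130, 156), (287, 156, 107), (288, 155, 89), (289, 156, 52), (290, 149, 13), (291, 107, 17), (292, 89, 21), (293, 52, 20), (325, 20, 97), (326, 16, 87), (327, 19, 86), (328, 9, 85), (333, 83, 138), (334, 108, 162), (336, 89, 125), (338, 162, 124), (357, 125, 174)]
```

{"op": "move_arm", "data": {"rows": [0,0,-0.8,0,0,0,-1.2,0,0.7,0,-1.6,0,1.4,0,-1.9,0,1.4,0,-1.6,0,1.4,0,-1.2,0,1.4,0,-1.0,0,1.4,0,-1.0,0]}}

```text
clock: 17.75
tcp_pos: [0.6169, 0.0628, 0.0601]
orientation: [3.114, 0.414, -0.001]
contact_force: [-0.4, -0.1, -1.4]
grip_width: 0.0275
gripper_force: 31.3
```

```bash
python3 prof.py;python3 -c "
from tilt import *
tilt([204.5,271.5,334]);tilt([204.5,271,336])"
```

```text
[-20.6   0.1  34.1] [-0.4 -0.1 -1.4] 31.331866979599 0.027491223078111006
[(194, 155, 93), (198, 93, 155), (203, 155, 72), (204, 156, 94), (205, 157, 95), (206, 167, 96), (217, 95, 8), (218, 96, 18), (219, 97, 10), (220, 108, 78), (221, 8, 81), (222, 18, 80), (223, 10, 78), (279, 84, 123), (280, 83, 136), (281, 81, 149), (282, 94, 149), (283, 123, 151), (287, 151, 92), (288, 150, 90), (289, 148, 28), (290, 143, 14), (291, 92, 15), (292, 90, 20), (325, 18, 93), (326, 12, 84), (327, 17, 80), (328, 8, 80), (329, 93, 130), (330, 84, 114), (331, 80, 111), (332, 80, 148), (334, 114, 153), (336, 148, 120), (337, 145, 120), (338, 153, 120)]
base x,z,tilt [-27.42   6.18   0.18] [ 0.  0. -0.] corner +x -7.7 2.6 corner -x -47.1 9.8
base x,z,tilt [-26.12   7.69   0.2 ] [ 0. -0.  0.] corner +x -6.5 3.7 corner -x -45.7 11.6
```

{"op": "move_arm", "data": {"rows": [0,0,0.1,0,0,0,0.15,0,0,0,0.15,0]}}

```text
clock: 18.18
tcp_pos: [0.6175, 0.063, 0.0595]
orientation: [3.114, 0.414, 0.001]
contact_force: [-2.3, -0.3, 4.3]
grip_width: 0.0276
gripper_force: 31.9
```

{"op": "move_arm", "data": {"rows": [0,0,0,0,0,0,0,0,0,0,0,0,0,0,-0.3,0,0,0,-1,0], "fingers": 0.4}}

```text
clock: 18.8
tcp_pos: [0.6151, 0.0624, 0.0656]
orientation: [-3.114, -0.414, 0.008]
contact_force: [1.0, 0.2, -10.6]
grip_width: 0.034
gripper_force: 5.9
```

{"op": "move_arm", "data": {"rows": [0,0,-2,0,0,0,-4,0,0,0,-8,0,0,0,-14,0,0,0,-20,0,-3,0,-24,0,-6,0,-24,0,-6,0,-24,0,-6,0,-24,0]}}

```text
clock: 19.92
tcp_pos: [0.5598, 0.0475, 0.3104]
orientation: [3.114, 0.414, 0.003]
contact_force: [0.4, -0.4, 0.5]
grip_width: 0.0341
gripper_force: 0.0
```

```bash
cat > rf2.py <<'E'
from fit import *
from scipy.optimize import differential_evolution as DE
r.grab_frame("wrist")
p=r.camera_params("wrist");a=r.grab_frame("wrist");cv2.imwrite("pics/rel3.png",a);g=prep(a)
T=boxT([.6505,.0714,.2605])
S=[((20,14,42),(20,-14,42)),((20,-14,42),(-20,-14,42)),((-20,-14,42),(-20,14,42)),((-20,14,42),(20,14,42)),((20,14,0),(20,-14,0))]
def pr(v,X): return w2px(None,ap(T,(np.array(X,float)@(R.from_euler('z',v[4])*R.from_euler('y',v[3])).as_matrix().T+np.array(v[:3]))/1000),p)
def sc(v):
    t=0
    for s in S:
        u=pr(v,np.linspace(*map(np.array,s),40));d=u[-1]-u[0];n=np.array([-d[1],d[0]])/np.linalg.norm(d)
        h=lambda w:cv2.remap(g,w[:,0].astype(np.float32)[None],w[:,1].astype(np.float32)[None],cv2.INTER_LINEAR)[0]
        t-=abs((h(u+n)-h(u-n)).mean())
    return t
f=DE(sc,[(-45,10),(-16,16),(2,16),(-.2,.6),(-.2,.2)],seed=1,maxiter=120);print("free",f.x.round(3),f.fun)
for th in(0,.1,.2,.3):
    e=DE(lambda v:sc([v[0],v[1],6+20*np.sin(th),th,v[2]]),[(-45,10),(-16,16),(-.2,.2)],seed=1,maxiter=60);print(th,e.x.round(2),round(e.fun,1),pr([e.x[0],e.x[1],6+20*np.sin(th),th,e.x[2]],[(20,0,0),(20,0,42),(-20,0,42)])[:,1].round(1))
u=int(pr(f.x,[(0,0,42)])[0,0]);c=g[:,u-9:u-6].mean(1);print(u,[(v,int(c[v])) for v in range(60,145,1)])
E
python3 rf2.py
```

```text
free [-3.8537e+01  3.4700e-01  8.1070e+00  4.4700e-01 -2.0000e-03] -133.26318359375
0 [-3.999e+01 -3.920e+00 -1.000e-02] -101.4 [ 99.4 119.1 149.1]
0.1 [-4.498e+01 -3.780e+00 -1.000e-02] -98.4 [103.4 119.7 151.6]
0.2 [-2.68e+01  4.47e+00  2.00e-02] -84.2 [ 89.1 100.7 136.9]
0.3 [-2.952e+01  4.440e+00  2.000e-02] -108.2 [ 91.7  99.5 137. ]
318 [(60, 101), (61, 100), (62, 99), (63, 100), (64, 100), (65, 100), (66, 100), (67, 100), (68, 100), (69, 99), (70, 98), (71, 98), (72, 99), (73, 100), (74, 100), (75, 101), (76, 101), (77, 101), (78, 100), (79, 100), (80, 99), (81, 99), (82, 99), (83, 98), (84, 99), (85, 99), (86, 99), (87, 100), (88, 101), (89, 101), (90, 102), (91, 103), (92, 98), (93, 84), (94, 72), (95, 70), (96, 70), (97, 53), (98, 36), (99, 57), (100, 71), (101, 72), (102, 70), (103, 70), (104, 72), (105, 72), (106, 71), (107, 71), (108, 71), (109, 71), (110, 72), (111, 77), (112, 91), (113, 99), (114, 97), (115, 94), (116, 93), (117, 94), (118, 95), (119, 88), (120, 68), (121, 62), (122, 64), (123, 63), (124, 63), (125, 62), (126, 61), (127, 63), (128, 63), (129, 64), (130, 63), (131, 63), (132, 63), (133, 62), (134, 62), (135, 63), (136, 68), (137, 82), (138, 93), (139, 95), (140, 95), (141, 95), (142, 90), (143, 77), (144, 78)]
```

```bash
python3 - <<'E'
from tilt import *
tilt([92.8,111.8,142.5]);tilt([93.2,111.5,142.5])
E
cat >> rf2.py <<'E'
S=S+[((20,14,42),(20,14,0)),((20,-14,42),(20,-14,0))]
f=DE(sc,[(-36,-28),(-12,12),(4,9),(-.08,.12),(-.2,.2)],seed=1,maxiter=120);print("near",f.x.round(3),f.fun)
c=g[125:132].mean(0);print([(v,int(c[v])) for v in range(290,346)])
E
python3 rf2.py|tail -2
```

```text
base x,z,tilt [-34.76   0.29   0.  ] [ 0.  0. -0.] corner +x -14.8 0.2 corner -x -54.8 0.4
base x,z,tilt [-3.591e+01 -5.900e-01  2.000e-02] [0. 0. 0.] corner +x -15.9 -1.1 corner -x -55.9 -0.1
near [-3.5885e+01  5.6800e-01  6.9880e+00 -7.0000e-02 -1.0000e-02] -133.8788604736328
[(290, 83), (291, 83), (292, 83), (293, 83), (294, 83), (295, 84), (296, 84), (297, 84), (298, 84), (299, 83), (300, 83), (301, 84), (302, 84), (303, 85), (304, 85), (305, 84), (306, 82), (307, 85), (308, 93), (309, 91), (310, 66), (311, 32), (312, 17), (313, 15), (314, 15), (315, 18), (316, 18), (317, 18), (318, 16), (319, 17), (320, 19), (321, 18), (322, 17), (323, 15), (324, 15), (325, 14), (326, 12), (327, 18), (328, 40), (329, 74), (330, 92), (331, 85), (332, 67), (333, 57), (334, 56), (335, 57), (336, 58), (337, 59), (338, 63), (339, 69), (340, 76), (341, 83), (342, 86), (343, 86), (344, 87), (345, 87)]
```

```bash
python3 - <<'E'
from h import *
o=r.get_obs();M=R.from_rotvec(o["orientation"]).as_matrix();t=np.array(o["tcp_pos"])
for s in(1,-1):
  for x in(11,-11):
    print(s,x,[(z,w2px("wrist",[t+M@(np.array([x,s*42.5,z])/1000)])[0].round(0).tolist()) for z in(-6,-2,2,6,10,14)])
tocmd([.535,-.28,.2],1.354)
E
```

```text
1 11 [(-6, [422.0, 261.0]), (-2, [419.0, 257.0]), (2, [417.0, 252.0]), (6, [414.0, 248.0]), (10, [412.0, 244.0]), (14, [409.0, 241.0])]
1 -11 [(-6, [417.0, 307.0]), (-2, [415.0, 302.0]), (2, [412.0, 297.0]), (6, [410.0, 292.0]), (10, [408.0, 287.0]), (14, [406.0, 283.0])]
-1 11 [(-6, [214.0, 261.0]), (-2, [217.0, 256.0]), (2, [219.0, 252.0]), (6, [222.0, 248.0]), (10, [225.0, 244.0]), (14, [227.0, 241.0])]
-1 -11 [(-6, [219.0, 307.0]), (-2, [221.0, 302.0]), (2, [224.0, 297.0]), (6, [226.0, 292.0]), (10, [228.0, 287.0]), (14, [231.0, 282.0])]
cmd [-10.96  30.98  10.87] 27.6 j [ 0.24  0.28 -0.53  1.72  0.15  1.18 -1.64] tcp [0.5598 0.0476 0.3088]
```

{"op": "move_arm", "data": {"rows": [-11,31,11,27.5,-11,31,11,27.5,-11,31,11,27.5,-11,31,11,27.5,-11,31,11,27.5,-11,31,11,27.5,-11,31,11,27.5,-11,31,11,27.5], "fingers": 1}}

```text
clock: 21.12
tcp_pos: [0.5348, -0.2795, 0.1988]
orientation: [-3.122, 0.336, 0.0]
contact_force: [-0.0, 0.6, 0.3]
grip_width: 0.0854
gripper_force: 0.0
```

```bash
python3 - <<'E'
from h import *
r.grab_frame("wrist");p=r.camera_params("wrist");a=r.grab_frame("wrist");cv2.imwrite("pics/cv.png",a)
g=cv2.GaussianBlur(cv2.cvtColor(a,cv2.COLOR_BGR2GRAY).astype(np.float32),(0,0),.8)
from scipy.optimize import differential_evolution as DE
c=np.array([(63,85,5),(63,-85,5),(-63,-85,5),(-63,85,5)])/1000.
def sc(q):
    M=R.from_euler('z',q[2]).as_matrix();t=0
    for i in range(4):
        u=w2px(None,np.linspace(c[i],c[(i+1)%4],80)@M.T+[q[0],q[1],0],p);d=u[-1]-u[0];n=np.array([-d[1],d[0]])/np.linalg.norm(d)
        ok=(u[:,0]>3)&(u[:,0]<636)&(u[:,1]>3)&(u[:,1]<230);u=u[ok]
        if len(u)<8: continue
        h=lambda w:cv2.remap(g,w[:,0].astype(np.float32)[None],w[:,1].astype(np.float32)[None],cv2.INTER_LINEAR)[0]
        t-=abs((h(u+n)-h(u-n)).mean())*len(u)/80
    return t
f=DE(sc,[(.525,.555),(-.295,-.265),(-.28,-.15)],seed=0,maxiter=60);print(f.x.round(4),f.fun,sc([.54,-.2817,-.2166]))
q=f.x;M=R.from_euler('z',q[2]).as_matrix()
print(w2px("wrist",c@M.T+[q[0],q[1],0]).round(0).tolist(),w2px("wrist",np.array([[0,.035,.035],[0,-.035,.035]])@M.T+[q[0],q[1],0]).round(0).tolist())
d=(g<35).astype(np.uint8);d[225:]=0;n,l,st,ce=cv2.connectedComponentsWithStats(d);print([(st[i].tolist(),ce[i].round(1).tolist()) for i in range(1,n) if st[i,4]>60])
tocmd([q[0],q[1],.10],1.5708+q[2])
E
```

```text
[ 0.5389 -0.2824 -0.2131] -49.3277587890625 -37.889896
[[231.0, 106.0], [413.0, 106.0], [403.0, 231.0], [240.0, 231.0]] [[283.0, 179.0], [361.0, 179.0]]
[([591, 0, 49, 86, 2777], [616.8, 34.2]), ([0, 67, 70, 134, 4298], [23.9, 138.9]), ([596, 81, 36, 15, 334], [612.4, 89.0]), ([596, 101, 32, 16, 324], [611.3, 109.0]), ([595, 123, 31, 13, 289], [610.1, 128.5]), ([592, 141, 33, 14, 280], [609.5, 147.1]), ([594, 159, 30, 14, 256], [608.8, 165.3]), ([285, 166, 75, 18, 826], [328.0, 175.4]), ([594, 176, 29, 16, 259], [608.5, 182.8]), ([593, 192, 29, 17, 246], [607.5, 199.8])]
cmd [0.44 0.27 9.94] 0.0 j [ 0.6   0.42 -0.29  1.76  0.14  0.98 -1.53] tcp [ 0.5351 -0.2789  0.1994]
```

{"op": "move_arm", "data": {"rows": [0.4,0.3,5,0,0.4,0.3,10,0,0.4,0.3,14,0,0.4,0.3,16.5,0,0.4,0.3,18,0,0.4,0.3,18.4,0,0.4,0.3,18.4,0,0.4,0.3,18.4,0]}}

```text
clock: 22.22
tcp_pos: [0.5382, -0.2848, 0.0162]
orientation: [3.123, -0.338, 0.003]
contact_force: [-0.5, -0.2, -0.6]
grip_width: 0.0853
gripper_force: 0.0
```

{"op": "move_arm", "data": {"rows": [0,0,0,0,0,0,0,0,0,0,0,0,0,0,0,0,0,0,0,0], "fingers": 0, "newtons": 30}}

```text
clock: 22.85
tcp_pos: [0.5382, -0.2842, 0.0162]
orientation: [-3.123, 0.338, -0.002]
contact_force: [-1.2, 2.1, 5.6]
grip_width: 0.0695
gripper_force: 33.6
```

```bash
sed -i 's/^Q=.*/Q=[.6504,.0715,.2605]/' h.py; python3 - <<'E'
from h import *
F=bx(0,0,90)-[0,0,.0138];print(F)
tocmd(F+[0,0,.1],1.5708+.2605);tocmd(F+[0,0,.045],1.5708+.2605)
E
```

```text
[0.60870747 0.06038656 0.10518243]
cmd [ -0.46 -35.18 -18.89] -27.3 j [ 0.56  0.67 -0.23  1.85  0.24  0.64 -1.61] tcp [ 0.5382 -0.2842  0.0162]
cmd [ -0.47 -35.17 -13.39] -27.3 j [ 0.56  0.67 -0.23  1.85  0.24  0.64 -1.61] tcp [ 0.5382 -0.2842  0.0162]
```

{"op": "move_arm", "data": {"rows": [0,0,-0.5,0,0,0,-1.5,0,0,0,-3.5,0,0,0,-6,0,0,0,-9,0,0,0,-12,0,0,0,-15,0,0,0,-17.5,0,0,0,-19,0,0,0,-19,0]}}

```text
clock: 24.1
tcp_pos: [0.5379, -0.2847, 0.2065]
orientation: [3.122, -0.338, 0.004]
contact_force: [0.5, -0.1, -2.9]
grip_width: 0.0698
gripper_force: 35.8
```

{"op": "move_arm", "data": {"rows": [0,-1.5,0,-1,0,-4.5,0,-3,0,-9,0,-6,0,-14,0,-10,0,-19,0,-14,0,-24,0,-18,-0.2,-28,0,-22,-0.4,-32,0,-25,-0.5,-34,0,-27,-0.5,-35.2,0,-27.3]}}

```text
clock: 25.35
tcp_pos: [0.6074, 0.0622, 0.2046]
orientation: [-3.114, -0.412, 0.002]
contact_force: [-0.9, -1.2, -2.8]
grip_width: 0.0693
gripper_force: 35.7
```

```bash
python3 - <<'E'
from h import *
r.grab_frame("wrist");r.grab_frame("wrist")
p=r.camera_params("wrist");a=r.grab_frame("wrist");cv2.imwrite("pics/cv2.png",a)
g=cv2.GaussianBlur(cv2.cvtColor(a,cv2.COLOR_BGR2GRAY).astype(np.float32),(0,0),.8)
o=r.get_obs();M=R.from_rotvec(o["orientation"]).as_matrix();t=np.array(o["tcp_pos"])
from scipy.optimize import differential_evolution as DE
# cover pose in tool frame: offset x,y (mm), pivot tilt; cover z = -tool z
c=np.array([(63,85,5),(63,-85,5),(-63,-85,5),(-63,85,5)])/1000.
Z=np.diag([1,-1,-1.])
def pts(q,X):
    # q=(dx,dy,dz mm, tilt about y, yaw); pivot 30 mm above underside
    A=R.from_euler('zyx',[q[4],-q[3],q[5]]).as_matrix();Y=(X-[0,0,.030])@A.T+[0,0,.030]
    return (Y@Z.T+np.array([q[0],q[1],16.2+q[2]])/1000)@M.T+t
def sc(q):
    s=0
    for i in (0,1,3):
        u=w2px(None,pts(q,np.linspace(c[i],c[(i+1)%4],80)),p);d=u[-1]-u[0];n=np.array([-d[1],d[0]])/np.linalg.norm(d)
        ok=(u[:,0]>3)&(u[:,0]<636)&(u[:,1]>3)&(u[:,1]<240);u=u[ok]
        if len(u)<8: continue
        h=lambda w:cv2.remap(g,w[:,0].astype(np.float32)[None],w[:,1].astype(np.float32)[None],cv2.INTER_LINEAR)[0]
        s-=abs((h(u+n)-h(u-n)).mean())*len(u)/80
    return s
f=DE(sc,[(-6,6),(-6,6),(-4,4),(-.2,.3),(-.06,.06),(-.06,.06)],seed=0,maxiter=150);print(f.x.round(3),f.fun,sc([0]*6))
print(w2px(None,pts(f.x,c),p).round(0).tolist())
F=bx(0,0,90)-[0,0,.0138]
tocmd(F+[0,0,.045],1.5708+.2605)
E
```

```text
[ 3.608e+00 -3.660e-01 -2.198e+00 -8.700e-02  2.000e-03  3.000e-03] -106.20594024658203 -6.511736
[[118.0, 125.0], [522.0, 125.0], [491.0, 383.0], [150.0, 384.0]]
cmd [ 0.11 -0.03  5.46] -0.0 j [ 0.17  0.46 -0.49  1.73  0.25  1.02 -1.72] tcp [0.6078 0.0599 0.2048]
```

```bash
python3 - <<'E'
from h import *
p=r.camera_params("wrist");a=cv2.imread("pics/cv2.png")
g=cv2.cvtColor(a,cv2.COLOR_BGR2GRAY)
o=r.get_obs();M=R.from_rotvec(o["orientation"]).as_matrix();t=np.array(o["tcp_pos"]);Z=np.diag([1,-1,-1.])
def px(X,th=0,dx=0,dz=0):
    A=R.from_euler('y',-th).as_matrix();Y=(np.array(X,float)-[0,0,30])@A.T+[dx,0,30+dz]
    return w2px(None,(Y@Z.T+[0,0,16.2])/1000@M.T+t,p)
H=[(0,73,5),(0,-73,5),(63,0,5)]
for th in(-.1,-.05,0,.05):print(th,px(H,th).round(1).tolist())
for (u,v) in px(H,-.05)[:2].astype(int):
    w=g[v-35:v+35,u-25:u+25].astype(np.float32);bg=np.median(w);d=abs(w-bg)>25
    n,l,st,ce=cv2.connectedComponentsWithStats(d.astype(np.uint8));print(bg,[(st[i,4],(ce[i]+[u-25,v-35]).round(1).tolist(),st[i,:4].tolist()) for i in range(1,n) if st[i,4]>20])
E
```

```text
-0.1 [[162.6, 269.7], [473.7, 269.9], [318.1, 133.0]]
-0.05 [[162.3, 267.2], [473.9, 267.4], [318.0, 130.2]]
0 [[162.0, 264.8], [474.3, 265.0], [318.0, 127.6]]
0.05 [[161.6, 262.4], [474.7, 262.6], [318.0, 125.3]]
194.0 [(np.int32(292), [159.0, 264.9], [12, 17, 29, 27]), (np.int32(101), [179.9, 298.1], [32, 59, 18, 11])]
105.0 [(np.int32(129), [478.3, 265.3], [15, 20, 24, 21]), (np.int32(145), [454.9, 297.0], [0, 54, 22, 16])]
```

```bash
python3 - <<'E'
from h import *
F=bx(0,0,88.5)-[0,0,.0140];print(F)
tocmd(F+[0,0,.036],1.5708+.2605)
E
```

```text
[0.60940234 0.06057179 0.10366606]
cmd [ 0.18 -0.03  6.51] -0.0 j [ 0.17  0.46 -0.49  1.73  0.25  1.02 -1.72] tcp [0.6078 0.0599 0.2048]
```

{"op": "move_arm", "data": {"rows": [0.1,0,1,0,0.2,0,2.5,0,0.2,0,4,0,0.2,0,5.3,0,0.2,0,6.1,0,0.2,0,6.5,0,0.2,0,6.5,0,0.2,0,6.5,0], "newtons": 20}}

```text
clock: 26.5
tcp_pos: [0.6102, 0.0611, 0.1405]
orientation: [3.115, 0.409, 0.002]
contact_force: [0.2, -1.0, -3.2]
grip_width: 0.0693
gripper_force: 35.7
```

{"op": "move_arm", "data": {"rows": [0,0,0.3,0,0,0,0.6,0,0,0,0.9,0,0,0,1.2,0,0,0,1.2,0]}}

```text
clock: 27.12
tcp_pos: [0.6081, 0.0605, 0.1278]
orientation: [3.114, 0.408, -0.006]
contact_force: [-7.3, -2.4, 4.1]
grip_width: 0.0689
gripper_force: 37.0
```

{"op": "move_arm", "data": {"rows": [0,0,0.2,0,0,0,0.4,0,0,0,0.6,0,0,0,0.6,0]}}

```text
clock: 27.62
tcp_pos: [0.6074, 0.0603, 0.1216]
orientation: [3.114, 0.408, -0.008]
contact_force: [-8.9, -1.1, 4.0]
grip_width: 0.0692
gripper_force: 37.3
```

```bash
cat > hol.py <<'E'
from h import *
# plate tilt (world, +x up) from hole + front-edge pixels, pivot assumed 14 mm above TCP
p=r.camera_params("wrist");a=r.grab_frame("wrist");g=cv2.cvtColor(a,cv2.COLOR_BGR2GRAY).astype(np.float32)
o=r.get_obs();M=R.from_rotvec(o["orientation"]).as_matrix();t=np.array(o["tcp_pos"]);Z=np.diag([1,-1,-1.])
def px(X,th,D=28):
    A=R.from_euler('y',-th).as_matrix();Y=(np.array(X,float)-[0,0,D])@A.T+[0,0,14]
    return w2px(None,(Y@Z.T)/1000@M.T+t,p)
gb=cv2.GaussianBlur(g,(0,0),.8)
def sc(th):
    s=0
    for A,B in(((63,80,5),(63,-80,5)),((63,85,5),(10,85,5)),((63,-85,5),(10,-85,5))):
        u=px(np.linspace(A,B,80),th);d=u[-1]-u[0];n=np.array([-d[1],d[0]])/np.linalg.norm(d)
        u=u[(u[:,0]>3)&(u[:,0]<636)&(u[:,1]>3)&(u[:,1]<396)]
        if len(u)<8: continue
        h=lambda w:cv2.remap(gb,w[:,0].astype(np.float32)[None],w[:,1].astype(np.float32)[None],cv2.INTER_LINEAR)[0]
        s+=abs((h(u+1.5*n)-h(u-1.5*n)).mean())
    return s
th=np.arange(-.1,.7,.02);v=[sc(x) for x in th];i=np.argsort(v)[::-1][:4];print("tilt",[(th[k].round(2),round(v[k],1)) for k in i],"F",o["contact_force"].round(1),"tcp",t.round(4))
F=bx(0,0,88.5)-[0,0,.0140];tocmd(F)
E
python3 hol.py
```

```text
tilt [(np.float64(0.12), np.float32(95.8)), (np.float64(0.14), np.float32(94.3)), (np.float64(0.16), np.float32(88.0)), (np.float64(0.42), np.float32(87.8))] F [-9.  -2.1  4.1] tcp [0.6074 0.0603 0.1216]
cmd [0.21 0.02 1.79] 0 j [ 0.14  0.55 -0.46  1.79  0.31  0.87 -1.77] tcp [0.6074 0.0603 0.1216]
```

```bash
cat >> hol.py <<'E'
cs=[gb[:,c-3:c+4].mean(1) for c in(230,410)]
print([[(v,int(c[v-2]),int(c[v+2])) for v in range(20,260) if abs(c[v+2]-c[v-2])>18] for c in cs])
for k in(0,.1,.2,.3,.4,.5):print(k,px([(63,40,5),(63,-40,5),(63,85,5),(63,-85,5),(0,73,5),(0,-73,5)],k).round(0).tolist())
E
python3 hol.py; python3 - <<'E'
import cv2,sys
sys.path.insert(0,'.')
from h import *
a=r.grab_frame("wrist");g=cv2.GaussianBlur(cv2.cvtColor(a,cv2.COLOR_BGR2GRAY),(0,0),1)
cv2.imwrite("pics/now.png",a)
for v in(150,170,190):
    l=g[v].astype(int);print(v,[(u,l[u-2],l[u+2]) for u in range(60,580,1) if abs(l[u+2]-l[u-2])>30][:60:3])
E
```

```text
tilt [(np.float64(0.12), np.float32(94.8)), (np.float64(0.14), np.float32(94.5)), (np.float64(0.16), np.float32(88.7)), (np.float64(0.42), np.float32(88.5))] F [-8.4 -2.1  3.9] tcp [0.6074 0.0603 0.1216]
cmd [0.21 0.02 1.79] 0 j [ 0.14  0.55 -0.46  1.79  0.31  0.87 -1.77] tcp [0.6074 0.0603 0.1216]
[[(24, 193, 167), (25, 194, 92), (26, 196, 71), (27, 197, 75), (28, 167, 77), (107, 101, 124), (108, 101, 139), (109, 100, 137), (110, 104, 132), (119, 130, 110), (121, 123, 145), (122, 113, 194), (123, 110, 210), (124, 116, 209), (125, 145, 207), (229, 199, 164), (230, 200, 155), (231, 202, 147), (232, 192, 122), (233, 164, 111), (234, 155, 111), (235, 147, 110), (248, 109, 81), (249, 110, 71), (250, 111, 71), (251, 103, 70), (257, 66, 47), (258, 62, 43), (259, 58, 39)], [(25, 187, 132), (26, 187, 81), (27, 189, 70), (28, 179, 73), (29, 132, 74), (45, 74, 92), (46, 73, 93), (108, 100, 132), (109, 100, 137), (110, 102, 135), (111, 114, 132), (119, 130, 111), (121, 123, 146), (122, 114, 193), (123, 111, 209), (124, 116, 209), (125, 146, 208), (155, 209, 155), (156, 211, 120), (157, 213, 112
[... 459 characters left out ...]
, 121.0], [157.0, 255.0], [480.0, 255.0]]
0.4 [[195.0, 123.0], [440.0, 123.0], [57.0, 123.0], [579.0, 123.0], [155.0, 251.0], [481.0, 251.0]]
0.5 [[188.0, 126.0], [448.0, 127.0], [41.0, 126.0], [594.0, 127.0], [153.0, 248.0], [483.0, 248.0]]
150 [(485, np.int64(199), np.int64(166)), (488, np.int64(190), np.int64(156)), (497, np.int64(195), np.int64(131)), (500, np.int64(162), np.int64(106)), (544, np.int64(111), np.int64(197))]
170 [(386, np.int64(207), np.int64(161)), (389, np.int64(194), np.int64(112)), (547, np.int64(110), np.int64(187)), (550, np.int64(158), np.int64(197))]
190 [(355, np.int64(193), np.int64(124)), (358, np.int64(158), np.int64(112)), (550, np.int64(106), np.int64(183))]
```

```bash
python3 - <<'E'
from h import *
g=cv2.cvtColor(cv2.imread("pics/now.png"),cv2.COLOR_BGR2GRAY)
for n,(u0,u1) in(("L",(30,200)),("R",(440,610))):
    print(n)
    for v in range(116,290,6): print(v,' '.join('%3d'%x for x in cv2.resize(g[v:v+6,u0:u1],(34,1),interpolation=cv2.INTER_AREA)[0]))
E
```

```text
L
116 192 190 189 188 184 178 168 167 167 168 170 173 170 126 118 117 118 118 118 118 118 118 118 119 119 120 121 121 122 121 121 120 120 121
122 199 199 198 196 195 192 188 184 179 173 172 175 174 174 172 175 175 175 175 175 176 177 177 176 178 178 178 178 177 179 179 180 178 179
128 196 197 199 200 202 201 200 199 197 188 182 179 196 197 198 198 199 199 199 200 200 200 200 200 201 202 201 202 202 203 203 203 203 203
134 196 196 196 196 197 198 199 201 202 203 200 192 192 196 196 196 197 198 198 197 198 198 199 199 199 200 200 200 200 201 200 201 201 200
140 194 195 195 196 196 197 197 197 198 198 200 202 202 201 201 201 202 202 203 203 203 204 204 205 205 205 205 206 206 207 206 207 207 207
146 197 196 196 196 196 196 197 197 197 197 198 198 199 199 199 199 200 200 200 201 202 202 203 203 203 205 204 205 205 206 206 206 207 206
152 201 202 200 199 200 199 199 198 198 197 198 198 198 196 195 196 196 196 196 197 197 198 197 198 198 198 199 199 200 200 200 201 201 202
158 193 194 193 192 194 196 198 194 194 197 192 192 192 186 196 198 199 200 200 200 201 201 201 202 202 202 203 203 20
[... 6323 characters left out ...]

260 109 110 110 110 108  98  96  95  98 106 110 108 115 117 118 117 117 115 113 112 111 113 115 161 204 203 201 198 197 196 195 195 196 195
266 112 112 111 111 111 112 113 114 111 111 110 111 119 117 116 116 115 117 117 116 115 114 113 142 195 201 204 204 203 202 200 198 196 194
272  97 112 112 112 112 111 111 111 112 111 110 117 122 121 121 120 119 117 116 116 115 114 115 116 195 198 196 196 199 202 202 202 201 200
278  32 104 111 111 110 110 110 110 110 109 111 117 118 119 120 120 120 120 119 120 119 117 116 116 178 198 199 198 199 199 198 200 202 200
284  15  38 107 109 108 108 108 107 108 107 115 121 119 117 116 113 115 120 119 118 118 118 118 119 142 204 201 199 197 196 196 196 199 201
```

```bash
python3 - <<'E'
from h import *
print(w2px("wrist",[bx(0,73,74),bx(0,-73,74),bx(0,73,67),bx(0,-73,67),bx(0,73,60)]).round(1).tolist())
g=cv2.cvtColor(cv2.imread("pics/now.png"),cv2.COLOR_BGR2GRAY)
for u0 in(136,452):
    for v in range(240,272,2): print(v,' '.join('%3d'%x for x in g[v,u0:u0+48:2]))
    print()
E
```

```text
[[165.0, 242.2], [472.2, 242.4], [169.6, 230.6], [467.6, 230.8], [174.0, 219.7]]
240 198 201 199 199 203 200 204 203 201 201 202 196 204 199 203 202 203 205 205 200 203 202 200 201
242 203 202 197 199 200 203 204 197 200 202 202 202 198 201 204 201 201 201 203 201 203 203 200 202
244 201 207 206 206 203 201 198 202 203 209 208 205 208 206 201 205 202 201 202 204 200 202 202 199
246 200 199 199 197 202 203 204 190 114 189 203 200 198 205 204 186 198 198 197 199 199 202 202 199
248 196 197 197 197 198 201 176 123  73 213 198 196 193 197 200 199 170 198 203 203 201 197 201 202
250 197 197 198 198 198 181 128  80  53 186 211 205 201 202 199 199 204 117 171 200 197 199 195 194
252 194 192 194 194 196 150 116  67  69 142 208 206 205 210 212 209 209 167 118 175 193 191 189 189
254 202 205 201 202 205 153 124  66  71  63 182 205 205 203 202 205 206 211 146 141 197 200 202 200
256 208 207 206 205 207 175 154  81  78  81  78 146 211 203 201 201 199 207 191 120 192 211 210 207
258 202 201 200 199 201 211 146 143  67  82  84  82  72 156 214 206 204 206 214 138 187 205 202 198
260 203 198 198 198
[... 1481 characters left out ...]

258 105 110 110 104 108 105  93 122 117 116 121 115 108  87  85  87  81  74 100 102 100 108 109 103
260 111 113 112 108 114 108  91  93  88  90  92  97  91  94  86  86  82 101 103 106 114 107 106 109
262 110 109 105 114 112 108 111  84  98 100  99  95  96  87  88  90 107 103 106 108 111 109 110 110
264 112 108 113 114 111 112 111 112 100  88  96  86  88  98 109 110 109 107 111 115 108 114 109 106
266 106 112 112 107 108 108 113 109 115 113 115 117 114 117 116 110 111 110 105 106 108 110 109 108
268 106 108 108 105 104 111 107 108 101 108 107 111 112 109 107 112 107 105 107 110 105 106 108 108
270 114 117 114 118 111 113 112 112 109 116 111 111 115 113 113 110 110 116 118 110 112 117 113 118
```

{"op": "move_arm", "data": {"rows": [0,0,0.2,0,0.1,0,0.4,0,0.1,0,0.6,0,0.1,0,0.6,0]}}

```text
clock: 28.28
tcp_pos: [0.6075, 0.0603, 0.1151]
orientation: [3.113, 0.408, -0.011]
contact_force: [-10.5, -2.1, 3.5]
grip_width: 0.0695
gripper_force: 37.5
```

```bash
cat > hc.py <<'E'
from h import *
a=r.grab_frame("wrist");g=cv2.cvtColor(a,cv2.COLOR_BGR2GRAY).astype(int);cv2.imwrite("pics/now.png",a)
o=r.get_obs();print(o["tcp_pos"].round(4),o["contact_force"].round(1),o["grip_width"])
F=bx(0,0,88.5)-[0,0,.0140];tocmd(F)
print([(z,w2px("wrist",[bx(0,73,z),bx(0,-73,z),bx(63,85,z)]).round(0).tolist()) for z in(65,70,74,78)])
for u0 in(130,446):
    for v in range(222,268,2): print(v,' '.join('%3d'%x for x in g[v,u0:u0+60:3]))
    print()
E
python3 hc.py
```

```text
[0.6075 0.0603 0.1152] [-10.1  -2.5   3.3] 0.06959665267999028
cmd [0.2  0.02 1.15] 0 j [ 0.13  0.56 -0.45  1.79  0.31  0.86 -1.77] tcp [0.6075 0.0603 0.1152]
[(65, [[165.0, 233.0], [472.0, 233.0], [68.0, 117.0]]), (70, [[162.0, 241.0], [476.0, 241.0], [60.0, 126.0]]), (74, [[159.0, 248.0], [478.0, 249.0], [53.0, 133.0]]), (78, [[156.0, 256.0], [481.0, 256.0], [46.0, 140.0]])]
222 198 197 200 197 199 198 196 197 196 199 197 196 199 196 198 198 198 201 196 195
224 199 198 196 200 200 197 199 198 197 197 196 195 198 196 199 196 198 199 202 196
226 197 195 197 195 197 195 198 197 200 192 194 197 198 196 199 197 197 200 199 198
228 193 189 194 197 195 198 193 199 195 193 193 192 200 201 197 197 197 196 198 200
230 204 201 201 199 195 198 196 196 200 199 200 201 198 199 202 200 198 202 201 203
232 199 198 197 197 198 198 193 196 197 194 197 194 197 196 198 198 194 196 198 201
234 203 205 202 203 204 207 205 205 203 205 205 204 205 203 202 207 204 211 205 209
236 206 212 203 201 205 202 204 203 206 204 205 205 206 207 205 207 204 204 203 204
238 202 206 204 203 207 205 202 201 206 202 200 
[... 2444 characters left out ...]
 106  68  91 107 113 109 110
252 111 111 110 110 111 112 103  74  75  69 106 123 127  76  74  90 107 114 112 105
254 110 112 113 107 111 113  87  71  72  70 128 116  88  85  80 102 112 108 114 108
256 111 109 107 109 109 112  98  85  67  83  99  97  83  86  82 100 108 108 106 110
258 105 109 104 106 108 105 101 103 104 107 102  95  94  84 110 109 112 108 109 118
260 110 112 107 111 107 114 111  89 104  99 104  92  91 115 107 108 113 108 108 120
262 111 114 110 111 113 111 112 117  98  95  87 112 117 112 109 107 108 113 106 123
264 108 111 111 110 110 108 110 117 117 124 128 124 114 107 111 102 108 106 116 121
266 109 110 109 115 110 108 113 111 110 111 109 105 108 113 104 108 108 111 116 116
```

{"op": "move_arm", "data": {"rows": [0,0,0.2,0,0,0,0.4,0,0,0,0.6,0,0,0,0.6,0]}}

```text
clock: 28.82
tcp_pos: [0.6091, 0.0608, 0.1099]
orientation: [3.114, 0.408, -0.005]
contact_force: [-6.5, -1.0, 3.7]
grip_width: 0.0695
gripper_force: 37.7
```

```bash
python3 hc.py | head -4
```

```text
[0.6091 0.0608 0.11  ] [-7.  -1.5  3.8] 0.06930227472273089
cmd [0.02 0.03 0.63] 0 j [ 0.13  0.57 -0.45  1.8   0.32  0.85 -1.78] tcp [0.6091 0.0608 0.11  ]
[(65, [[161.0, 241.0], [477.0, 241.0], [58.0, 123.0]]), (70, [[157.0, 250.0], [480.0, 250.0], [49.0, 132.0]]), (74, [[154.0, 257.0], [483.0, 257.0], [42.0, 140.0]]), (78, [[151.0, 265.0], [487.0, 265.0], [34.0, 148.0]])]
222 195 191 194 193 196 198 191 197 192 192 194 190 193 195 197 196 198 194 196 194
```

Good; continue down.

{"op": "move_arm", "data": {"rows": [0,0,0.2,0,0,0,0.4,0,0,0,0.6,0,0,0,0.6,0]}}

```text
clock: 29.38
tcp_pos: [0.6101, 0.061, 0.1043]
orientation: [3.114, 0.408, -0.002]
contact_force: [-5.5, -0.9, 2.9]
grip_width: 0.069
gripper_force: 37.9
```

```bash
python3 hc.py
```

```text
[0.6101 0.0611 0.1043] [-4.8 -0.9  3.1] 0.0693039495239036
cmd [-0.08  0.03  0.07] 0 j [ 0.13  0.58 -0.45  1.8   0.32  0.84 -1.78] tcp [0.6101 0.0611 0.1043]
[(65, [[155.0, 248.0], [482.0, 248.0], [45.0, 128.0]]), (70, [[151.0, 257.0], [486.0, 258.0], [36.0, 137.0]]), (74, [[148.0, 265.0], [489.0, 265.0], [27.0, 145.0]]), (78, [[145.0, 273.0], [493.0, 274.0], [19.0, 154.0]])]
222 188 192 193 190 193 192 188 189 189 194 193 192 188 190 192 189 190 188 191 191
224 195 199 196 198 197 197 198 198 201 197 196 194 194 200 199 198 197 197 201 198
226 190 195 193 192 195 191 192 192 196 192 195 193 192 194 192 194 194 191 190 194
228 194 195 193 191 193 193 190 192 196 190 197 197 194 191 193 194 193 196 197 194
230 195 192 195 198 193 195 195 195 196 193 196 198 196 198 196 198 197 198 195 197
232 193 193 193 194 191 193 193 196 196 193 193 192 192 195 195 191 193 194 190 194
234 200 202 203 200 199 202 199 204 203 203 203 204 204 201 199 202 201 202 201 203
236 199 198 202 204 197 202 199 199 199 201 200 198 200 201 202 204 195 196 198 196
238 198 198 201 198 200 198 195 199 198 200 200 2
[... 2443 characters left out ...]
 101  94  89  97 108 106 111
252 116 111 111 110 112 105 111 106 116  78  78  92  97  98  95  89 101 110 112 104
254 110 105 107 107 106 108 114  99 113  94  77  81  97  98  99  92 102 106 110 104
256 111 109 108 107 109 108 113 111 108 119  62  80  92  95  97  94 111 111 107 109
258 114 109 108 106 108 112 108 123 117 110 103  79  90  99  99  94 110 105 112 119
260 106 112 109 107 103 107 109 111 120 119 131  76  81  97  98  95 104 110 105 126
262 113 115 116 115 115 115 117 114 113 113 113 115  74  92  99  91 116 113 128 125
264 112 112 115 110 114 111 111 115 111 115 114 114  95  81  97  91 107 109 125 126
266 104 108 111 111 108 106 111 106 105 109 111 106 109  79  92  97 110 115 124 123
```

{"op": "move_arm", "data": {"rows": [0,0,0.15,0,0,0,0.3,0,0,0,0.3,0]}}

```text
clock: 29.8
tcp_pos: [0.6102, 0.0611, 0.1037]
orientation: [3.114, 0.408, -0.001]
contact_force: [-12.7, -3.0, 22.4]
grip_width: 0.0696
gripper_force: 39.9
```

{"op": "move_arm", "data": {"rows": [0,0,-0.2,0,0,0,-0.25,0]}}

```text
clock: 30.05
tcp_pos: [0.6102, 0.0611, 0.1039]
orientation: [3.115, 0.408, -0.001]
contact_force: [-6.6, -1.0, 3.9]
grip_width: 0.0693
gripper_force: 37.8
```

{"op": "move_arm", "data": {"rows": [0,0,0,0,0,0,0,0,0,0,0,0,0,0,0,0,0,0,0,0], "fingers": 1}}

```text
clock: 30.68
tcp_pos: [0.6108, 0.0612, 0.1035]
orientation: [3.115, 0.408, 0.0]
contact_force: [0.2, 0.2, -0.4]
grip_width: 0.0857
gripper_force: 0.0
```

{"op": "move_arm", "data": {"rows": [0,0,-0.5,0,0,0,-1.5,0,0,0,-3,0,0,0,-6,0,0,0,-10,0,-3,0,-14,0,-6,0,-18,0,-6,0,-20,0,-6,0,-20,0,-6,0,-20,0]}}

```text
clock: 31.92
tcp_pos: [0.5525, 0.0457, 0.303]
orientation: [3.115, 0.409, -0.001]
contact_force: [-0.1, 0.3, -0.7]
grip_width: 0.0853
gripper_force: 0.0
```

```bash
cat > fin.py <<'E'
from h import *
from scipy.optimize import differential_evolution as DE
r.grab_frame("wrist")
V=[]
for n in("wrist","top","scene"):
    p=r.camera_params(n);a=r.grab_frame(n);cv2.imwrite("pics/f_%s.png"%n,a);V.append((cv2.GaussianBlur(cv2.cvtColor(a,cv2.COLOR_BGR2GRAY).astype(np.float32),(0,0),.8),p))
c=np.array([(63,85,5),(63,-85,5),(-63,-85,5),(-63,85,5)],float);T=boxT(Q)
def sc(q,ims):
    A=R.from_euler('zyx',[q[3],q[4],q[5]]).as_matrix();s=0
    for g,p in ims:
      for i in range(4):
        u=w2px(None,ap(T,(np.linspace(c[i],c[(i+1)%4],80)@A.T+q[:3])/1000),p);d=u[-1]-u[0];n=np.array([-d[1],d[0]])/np.linalg.norm(d)
        u=u[(u[:,0]>3)&(u[:,0]<636)&(u[:,1]>3)&(u[:,1]<396)]
        if len(u)<8: continue
        h=lambda w:cv2.remap(g,w[:,0].astype(np.float32)[None],w[:,1].astype(np.float32)[None],cv2.INTER_LINEAR)[0]
        s-=abs((h(u+n)-h(u-n)).mean())*len(u)/80
    return s
b=[(-8,8),(-8,8),(52,72),(-.1,.1),(-.15,.25),(-.08,.08)]
f=DE(sc,b,args=(V,),seed=0,maxiter=150,popsize=12);print("x y z yaw tilt roll",f.x.round(3),f.fun,"nominal",sc([0,0,60,0,0,0],V))
f=DE(sc,b,args=(V[:1],),seed=0,maxiter=150,popsize=12);print("wrist",f.x.round(3),f.fun,"nominal",sc([0,0,60,0,0,0],V[:1]))
o=r.get_obs();print(o["tcp_pos"],o["contact_force"].round(1),o["grip_width"],o["clock"])
E
python3 fin.py
```

```text
x y z yaw tilt roll [-2.3790e+00  2.9100e-01  5.9854e+01  6.0000e-03  1.1000e-02 -1.4000e-02] -199.9034881591797 nominal -150.9629
wrist [-1.9710e+00  1.7270e+00  6.0878e+01  2.9000e-02 -1.9000e-02 -8.0000e-02] -80.86693572998047 nominal -33.551918
[0.55247659 0.04575446 0.30238136] [-0.4 -0.2 -0.3] 0.08542925380083921 32.125
```

```bash
python3 -c "
from bench import r
print(r.hand_in())"
```

```text
the job is handed in; nothing more can be done
None
```

The job is handed in with no verdict returned: my last camera fits put the relay flat on the box floor in the gap, against the lower wall, and the cover flush on the rim over both pins. Both are released, and the robot clock stood at about 32 s.

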